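# Change-over at the battery station

### The job

Change over the battery station: swing every charged pack (green top) up and out of the charger and feed it into the upper end of the dispenser chute, tongue out over the low rail, so that it slides down under the clear guard, and put every flat pack (red top) into a pocket of the charger, its tongue hooked under the yellow lip and the other end swung down so that it lies fully home. When all the packs are in, press the charger's green start button. Leave the oil can and the tape roll beside the charger where they are.

Things in the scene. Friction and masses are not known exactly. Their poses are not given: they have to be found in the camera images.
- red_0: battery pack, red top, black sides, body 70 x 44 x 30 mm (x, y, z); origin: centre of the body's underside. Grey tongue 28 mm wide (y) sticks out 20 mm from the -x end at z = 8 to 16 mm, tip at x = -55 mm. Grey finger grip on the middle of the top: 14 mm thick (x), 40 mm long (y), z = 30 to 56 mm. About 0.26 kg. Flat: it belongs in the charger; may be absent
- red_1: battery pack, red top, black sides, body 70 x 44 x 30 mm (x, y, z); origin: centre of the body's underside. Grey tongue 28 mm wide (y) sticks out 20 mm from the -x end at z = 8 to 16 mm, tip at x = -55 mm. Grey finger grip on the middle of the top: 14 mm thick (x), 40 mm long (y), z = 30 to 56 mm. About 0.26 kg. Flat: it belongs in the charger; may be absent
- red_2: battery pack, red top, black sides, body 70 x 44 x 30 mm (x, y, z); origin: centre of the body's underside. Grey tongue 28 mm wide (y) sticks out 20 mm from the -x end at z = 8 to 16 mm, tip at x = -55 mm. Grey finger grip on the middle of the top: 14 mm thick (x), 40 mm long (y), z = 30 to 56 mm. About 0.26 kg. Flat: it belongs in the charger; may be absent
- green_0: battery pack, green top, black sides, body 70 x 44 x 30 mm (x, y, z); origin: centre of the body's underside. Grey tongue 28 mm wide (y) sticks out 20 mm from the -x end at z = 8 to 16 mm, tip at x = -55 mm. Grey finger grip on the middle of the top: 14 mm thick (x), 40 mm long (y), z = 30 to 56 mm. About 0.26 kg. Charged: starts seated in a pocket of the charger, belongs in the chute; may be absent
- green_1: battery pack, green top, black sides, body 70 x 44 x 30 mm (x, y, z); origin: centre of the body's underside. Grey tongue 28 mm wide (y) sticks out 20 mm from the -x end at z = 8 to 16 mm, tip at x = -55 mm. Grey finger grip on the middle of the top: 14 mm thick (x), 40 mm long (y), z = 30 to 56 mm. About 0.26 kg. Charged: starts seated in a pocket of the charger, belongs in the chute; may be absent
- green_2: battery pack, green top, black sides, body 70 x 44 x 30 mm (x, y, z); origin: centre of the body's underside. Grey tongue 28 mm wide (y) sticks out 20 mm from the -x end at z = 8 to 16 mm, tip at x = -55 mm. Grey finger grip on the middle of the top: 14 mm thick (x), 40 mm long (y), z = 30 to 56 mm. About 0.26 kg. Charged: starts seated in a pocket of the charger, belongs in the chute; may be absent
- red_0_nose (a point): centre of the tip of red_0's tongue
- red_1_nose (a point): centre of the tip of red_1's tongue
- red_2_nose (a point): centre of the tip of red_2's tongue
- green_0_nose (a point): centre of the tip of green_0's tongue
- green_1_nose (a point): centre of the tip of green_1's tongue
- green_2_nose (a point): centre of the tip of green_2's tongue
- charger: fixed grey charger, three open pockets side by side along its y at -58, 0, +58 mm; origin on the bench under the middle pocket, x away from the robot. Pocket floor at z = 12 mm; side walls 10 mm high, 50 mm apart; tail wall 10 mm high, inner face at x = +38 mm; tongue-side wall, inner face at x = -58 mm, under the yellow lip. A seated pack has its axes along the charger's, tongue to -x
- lip (a point): middle of the yellow lip's edge, on its underside. The lip runs along the charger's -x side over all pockets, overhanging from x = -58 to x = -47 mm, underside 20 mm and top 26 mm above the pocket floor, so no pack goes in straight down. With the pack tilted some 15 degrees, tongue end low, the tongue goes under the lip; the other end then swings down
- bay_0 (a point): centre of the floor of charger pocket 0: where the origin of a seated pack comes to be
- bay_1 (a point): centre of the floor of charger pocket 1: where the origin of a seated pack comes to be
- bay_2 (a point): centre of the floor of charger pocket 2: where the origin of a seated pack comes to be
- trough: sloping trough of the fixed dispenser chute; origin on the floor at the lower end stop, mid-channel; y points up the slope (20 degrees), z square to the floor, x across, away from the robot. Slippery floor (friction 0.1), y = 0 to 240 mm. Packs lie crosswise, tongue to -x, and slide by themselves to the stop or the pack before. Channel x = -38 to 38 mm, flaring from y = 150 mm to -44 and 44 mm at the top end
- load (a point): on the trough floor at y = 190 mm, the open upper part where packs are put in. Far (+x) wall 20 mm high here, 66 mm under the guard; near (-x) rail only 5 mm high, and the tongue projects over it. A clear guard, top face 69 mm above the floor, roofs the trough from y = 0 to 144 mm; its near posts stand at x = -64 mm
- start_top (a point): top of the green start button (26 mm across) on the black block at the charger's +y end; it is pressed down
- start (a joint): travel of the start button: 0 released, 0.006 m fully pressed (about 5 N); it springs back
- oil_can: bystander: green oil can with a bent spout, 68 x 90 x 174 mm, behind the charger
- tape_roll: bystander: roll of tape, 104 mm across, 25 mm high, just left of the charger
Mind the look-alikes: they are no part of the job. What is shaped like the green_1 but orange or pink is not meant.

How it is judged:
On the way, in this order (a step that is already met when the one before it is completed fails the run):
1. all red packs are home in charger pockets and all green packs lie in the chute under the guard (x of red_0 in the frame of charger between -0.007 and 0.007 m and z of red_0 in the frame of charger between 0.008 and 0.016 m and y of red_0 in the frame of charger between -0.09 and 0.09 m and angle between each of red_0, red_1, red_2's own z axis and vertical below 0.06 rad and x of each of red_0_nose, red_1_nose, red_2_nose in the frame of charger below -0.047 m and linear speed of each of red_0, red_1, red_2, green_0, green_1, green_2 below 0.03 m/s and x of red_1 in the frame of charger between -0.007 and 0.007 m and z of red_1 in the frame of charger between 0.008 and 0.016 m and y of red_1 in the frame of charger between -0.09 and 0.09 m and x of red_2 in the frame of charger between -0.007 and 0.007 m and z of red_2 in the frame of charger between 0.008 and 0.016 m and y of red_2 in the frame of charger between -0.09 and 0.09 m and x of green_0 in the frame of trough between -0.008 and 0.008 m and y of green_0 in the frame of trough between 0.012 and 0.128 m and z of green_0 in the frame of trough between -0.004 and 0.005 m and angle between the z axis of each of green_0, green_1, green_2 and the z axis of trough, either way round below 0.07 rad and x of each of green_0_nose, green_1_nose, green_2_nose in the frame of trough below -0.045 m and x of green_1 in the frame of trough between -0.008 and 0.008 m and y of green_1 in the frame of trough between 0.012 and 0.128 m and z of green_1 in the frame of trough between -0.004 and 0.005 m and x of green_2 in the frame of trough between -0.008 and 0.008 m and y of green_2 in the frame of trough between 0.012 and 0.128 m and z of green_2 in the frame of trough between -0.004 and 0.005 m), for 0.2 s.
2. then the start button is pressed (value of joint start above 0.004 m), for 0.03 s.
At the end, for the whole second after the job is handed in: Each red pack lies flat in a pocket (within 4 mm of its floor, 7 mm of its middle in x, 0.06 rad, tongue under the lip); each green pack lies crosswise on the trough floor, tongue to -x, origin 12 to 128 mm up from the stop; all at rest. The button was pressed 4 mm after all packs were in (all of step 1); the robot touches nothing.
It fails at once if the oil can is moved more than 4 cm (distance of oil_can from where it was at the start of the episode above 0.04 m).
It fails at once if the tape roll is moved more than 4 cm (distance of tape_roll from where it was at the start of the episode above 0.04 m).
Of red_0, red_1, red_2, green_0, green_1, green_2 only 5 to 6 are there at a start; the rules pass over those that are not, and their reading is None.
At some moment in a run one of red_0, red_1, red_2, green_0, green_1, green_2 may be knocked a few centimetres aside while the robot is not near it.
Once in a run the grip may slacken for a moment while it holds something.
It also fails if it takes over 200 s, if anything falls off the work surface, if the arm or the gripper's body presses on something with over 40 N, if the wrist force passes 120 N, or if a joint passes its speed limit or range.

### The arm

A 6-joint arm with a two-finger parallel gripper is mounted at the origin on a cart in front of the work surface, level with it; the furniture and walls round the work are solid. World frame = base frame: x ahead of the robot, y to its left, z up, the work surface at z = 0. Lengths are in m, angles in rad, forces in N, time in s.
With the tool pointing down it reaches from about 0.35 to 0.975 m from the base axis. Payload 7.1 kg.
Tool frame: the origin (TCP) lies midway between the tips of the shut fingers; the grasp point (between the pads) lies 19 mm behind it (pinch_z is the distance from the TCP to the grasp point, in m); z points along the fingers, y is the line along which they close (so a half turn about z gives the same grasp; the last joint's range is limited). The gripper opens to 88 mm and grips with 3 to 60 N. Pads are 20 mm wide; open, the fingers measure 115 mm over their backs; the gripper's body (75 mm by 178 mm) begins 61 mm behind the grasp point.
Start: joints at [1.172, 0.423, 1.63, -0, 1.089, -0.019], TCP at [0.232, 0.58, 0.223] pointing down, gripper open.
Joint ranges: [-3, 3], [-0.9, 2.11], [0.09, 2.58], [-1.31, 4.45], [0.11, 2.69], [-2.54, 2.54]. Speed limits (rad/s): [2.39, 2.39, 3.01, 3.14, 3.14, 3.14].

### API

Orientations are given as a unit quaternion [w, x, y, z].
In Python, from station import get_state, read_camera, camera_params, close_job, pinch_z gives the robot as it stands.
- The arm moves only by the tool servo_tool, never from a script. Its argument "moves" is a list of rows, each an object of numbers: "x", "y", "z": the shift along the world's x, y, z in cm; "wx", "wy", "wz": the turn, a rotation vector about the world's x, y, z in rad. In form: [{"x": .., "y": .., "z": .., "wx": .., "wy": .., "wz": ..}, ...]. A call has 1 to 8 rows; each row shifts and turns the commanded pose from where the row before left it; what a row does not reach is not made up. A row lasts 1/8 s, in which the tool goes at most 62.5 mm and 10.7 degrees, less where a joint would pass 70% of its speed; a pose out of reach is approached as far as the arm can. A call is refused whole if a number of a shift passes 6.25 or a number of a turn 0.188, either way. A call with a gripper value outside its range is refused whole. "gripper" is the opening, from 0 (shut) to 1 (fully open), set as the call begins (left out, the last holds). The fingers move at their own pace and stop on an object; "force" is the grip in N (left out, the last holds). Time passes only in rows, so rows that do not move let the fingers close. It gives the time, the measured TCP pose, the force, the opening and the grip force at its end, in the units of the state.
- get_state(): the state, without advancing time (a new reading comes with each control period).
- read_camera(name): name is "scene" or "top" or "wrist"; returns the picture (400x640x3 uint8, red, green, blue); there is no depth.
- camera_params(name): a dict with "K" (3x3 intrinsics, pixels), "R" (3x3) and "t" (3): a world point X has camera coordinates R X + t; the wrist camera has in their place "T_tool_cam" (4x4, takes a point from camera to tool coordinates, whose origin is the TCP and whose axes are the flange's). Camera axes: x right, y down, z forward; pixel columns grow to the right and rows downward; lengths in m; the calibration is good to about 2 mm. A picture is of the moment at which its call begins: read the wrist's pose just before it. camera_params takes no time and is no camera call.
- close_job(): hands the job in; it is judged then, once.
The state is a dict: "time_s": time; "joints": joint angles; "qd": joint speeds; "effort": joint torques, N m; "tcp_pos": TCP position; "tool_rot": TCP orientation; "ft_force": force on the tool from outside, world axes, zero at the start; "torque": the same for the moment, N m; "gripper_width": finger opening in m; "gripper_force": force on a finger pad.
Only numpy, scipy, OpenCV 4.12 (cv2) and the standard library are available. Lean on these libraries where they do the work, as an engineer would, in place of code of your own. Each camera call takes 0.05 s, during which the arm holds its last target. There are 200 camera calls.

## Working session

There is one attempt and no reset: what is moved stays moved. The work goes in short steps, Python scripts to look and compute and a tool call to move; the robot and the scene stay as the last step left them, time stands still between calls to the robot, and variables do not carry over. Pictures are saved under pics/ and viewed, at most 14 in all, crops included, and the job is handed in when it is done.

Besides the shell and the picture viewer there is one more tool, called by a JSON object that holds its "method" and its "body", one argument or row to a line. servo_tool: Moves the arm, as the interface text tells. Its arguments: {"type":"object","properties":{"moves":{"type":"array","items":{"type":"object","properties":{"x":{"type":"number"},"y":{"type":"number"},"z":{"type":"number"},"wx":{"type":"number"},"wy":{"type":"number"},"wz":{"type":"number"}}}},"gripper":{"type":"number"},"force":{"type":"number"}},"required":["moves"]}

```bash
ls; mkdir -p pics; python3 - <<'E'
from station import *
import cv2, numpy as np
print(get_state()); print(pinch_z)
for n in ("scene","top","wrist"):
    im=read_camera(n); cv2.imwrite(f"pics/{n}0.png",im[:,:,::-1]); p=camera_params(n); print(n,{k:np.round(v,4).tolist() for k,v in p.items()})
E
```

```text
pics
{'time_s': 0.0, 'joints': array([ 1.17197992e+00,  4.23802591e-01,  1.63072980e+00, -6.23265962e-06,
        1.08860687e+00, -1.89508910e-02]), 'qd': array([-0.001896  ,  0.00150921,  0.00125061, -0.00024421, -0.00239291,
       -0.0002046 ]), 'effort': array([-2.60797897e-04, -5.44620645e+01, -2.73670363e+01,  6.44247676e-02,
        2.26279499e-02, -1.37142110e-04]), 'tcp_pos': array([0.23147025, 0.57993013, 0.22190995]), 'tool_rot': array([-1.57658426e-04,  1.88791383e-01,  9.82016912e-01, -7.57066397e-04]), 'ft_force': array([-0.06807048,  0.07531137, -0.49546631]), 'torque': array([-0.01506339, -0.05957513, -0.02948812]), 'gripper_force': 0.0, 'gripper_width': 0.08819747708492716}
0.0187
scene {'K': [[465.6994, 0.0, 316.7075], [0.0, 465.6994, 200.8948], [0.0, 0.0, 1.0]], 'R': [[0.6692, -0.7431, -0.0079], [-0.3906, -0.3426, -0.8544], [0.6322, 0.5749, -0.5195]], 't': [-0.3851, 0.2859, 1.2508]}
top {'K': [[446.6027, 0.0, 319.6873], [0.0, 446.6027, 205.7244], [0.0, 0.0, 1.0]], 'R': [[0.0101, -0.9997, 0.0212], [-0.9934, -0.0125, -0.1144], [0.1146, -0.0199, -0.9932]], 't': [-0.0537, 0.5715, 1.1918]}
wrist {'K': [[335.4558, 0.0, 315.0931], [0.0, 335.4558, 198.4446], [0.0, 0.0, 1.0]], 'T_tool_cam': [[-0.0004, -0.9698, -0.2439, 0.0672], [1.0, -0.0004, -0.0002, 0.0005], [0.0001, -0.2439, 0.9698, -0.1634], [0.0, 0.0, 0.0, 1.0]]}
```

View pics/scene0.png

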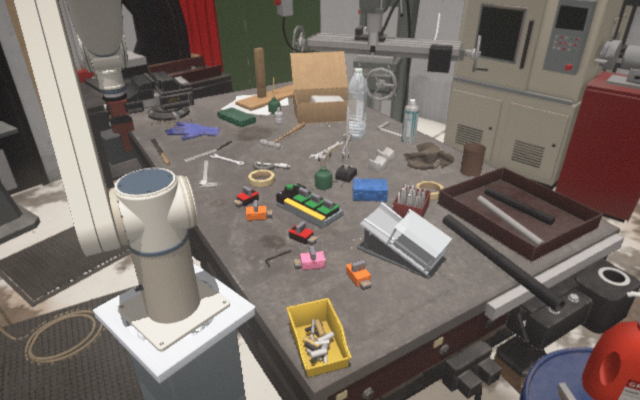

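View pics/top0.png

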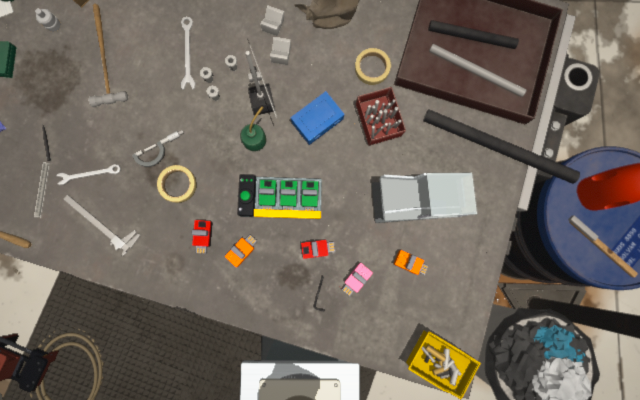

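```bash
cat > h.py <<'E'
from station import *
import cv2, numpy as np
def ray(n,uv,z,cam=None):
    """pixel(s) -> world on plane z (fixed cameras, or wrist with state s)"""
    uv=np.atleast_2d(np.array(uv,float)); p=camera_params(n); K=p["K"]
    if n=="wrist":
        from scipy.spatial.transform import Rotation as Ro
        s=cam; q=s["tool_rot"]; Rt=Ro.from_quat([q[1],q[2],q[3],q[0]]).as_matrix()
        T=p["T_tool_cam"]; Rwc=Rt@T[:3,:3]; c=Rt@T[:3,3]+s["tcp_pos"]
    else:
        Rwc=p["R"].T; c=-Rwc@p["t"]
    d=np.c_[uv,np.ones(len(uv))]@np.linalg.inv(K).T@Rwc.T
    return c+d*((z-c[2])/d[:,2])[:,None]
def masks(im):
    h=cv2.cvtColor(im,cv2.COLOR_RGB2HSV); H,S,V=h[...,0],h[...,1],h[...,2]
    return dict(red=((H<4)|(H>174))&(S>190)&(V>90), green=(H>55)&(H<80)&(S>140)&(V>90), yellow=(H>22)&(H<32)&(S>180)&(V>130))
def blobs(m,amin):
    c,_=cv2.findContours(m.astype(np.uint8),cv2.RETR_EXTERNAL,cv2.CHAIN_APPROX_NONE)
    return [k for k in c if cv2.contourArea(k)>amin]
E
python3 - <<'E'
from h import *
im=cv2.imread("pics/top0.png")[:,:,::-1].copy()
for k,m in masks(im).items():
    z={'red':.03,'green':.042,'yellow':.038}[k]
    for c in blobs(m,40):
        r=cv2.minAreaRect(c); w=ray("top",cv2.boxPoints(r),z)
        print(k,np.round(r[0]),cv2.contourArea(c),np.round(w.mean(0),3),"corners",np.round(w[:,:2],3).tolist())
# trough corners rough
print(np.round(ray("top",[[380,218],[380,175],[474,173],[477,215]],0.05),3))
a=cv2.resize(im[150:290,170:490],None,fx=2.5,fy=2.5,interpolation=cv2.INTER_CUBIC);cv2.imwrite("pics/c1.png",a[:,:,::-1])
E
```

```text
red [306. 250.] 75.0 [ 0.452 -0.013  0.03 ] corners [[0.471, 0.004], [0.475, -0.022], [0.433, -0.029], [0.429, -0.003]]
red [322. 248.] 120.0 [ 0.458 -0.055  0.03 ] corners [[0.477, -0.04], [0.48, -0.065], [0.438, -0.07], [0.435, -0.045]]
red [202. 233.] 224.5 [0.494 0.273 0.03 ] corners [[0.461, 0.297], [0.53, 0.294], [0.527, 0.249], [0.458, 0.252]]
green [309. 201.] 134.0 [ 0.585 -0.019  0.042] corners [[0.572, 0.003], [0.6, 0.001], [0.598, -0.04], [0.57, -0.039]]
green [288. 200.] 142.0 [0.586 0.041 0.042] corners [[0.599, 0.061], [0.6, 0.021], [0.572, 0.02], [0.572, 0.061]]
green [267. 200.] 141.5 [0.586 0.096 0.042] corners [[0.601, 0.119], [0.602, 0.075], [0.571, 0.074], [0.571, 0.118]]
green [245. 195.] 63.5 [0.597 0.157 0.042] corners [[0.596, 0.174], [0.614, 0.157], [0.598, 0.14], [0.58, 0.157]]
green [310. 185.] 57.5 [ 0.628 -0.019  0.042] corners [[0.619, 0.003], [0.639, 0.002], [0.637, -0.041], [0.617, -0.039]]
green [288. 186.] 63.5 [0.626 0.039 0.042] corners [[0.638, 0.059], [0.638, 0.018], [0.613, 0.018], [0.613, 0.059]]
green [268. 184.] 66.0 [0.628 0.096 0.042] corners [[0.64, 0.117], [0.64, 0.076], [0.615, 0.075], [0.615, 0.116]]
yellow [444. 365.] 2574.5 [ 0.152 -0.38   0.038] corners [[0.144, -0.279], [0.241, -0.34], [0.159, -0.482], [0.063, -0.419]]
yellow [287. 213.] 432.5 [0.549 0.042 0.038] corners [[0.54, 0.132], [0.561, 0.132], [0.559, -0.049], [0.537, -0.048]]
[[ 0.539 -0.21   0.05 ]
 [ 0.657 -0.211  0.05 ]
 [ 0.666 -0.47   0.05 ]
 [ 0.55  -0.475  0.05 ]]
```

View pics/c1.png

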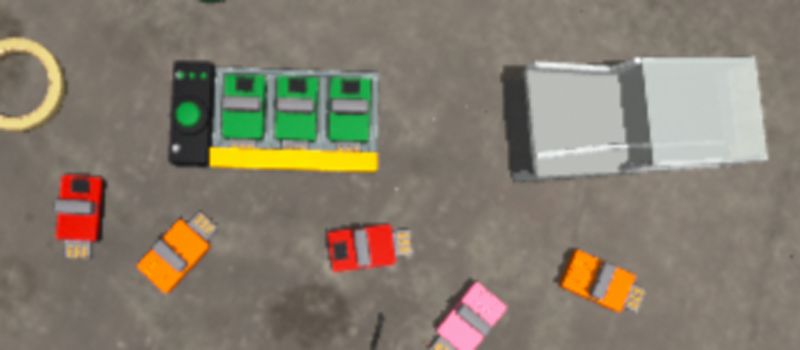

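View pics/wrist0.png

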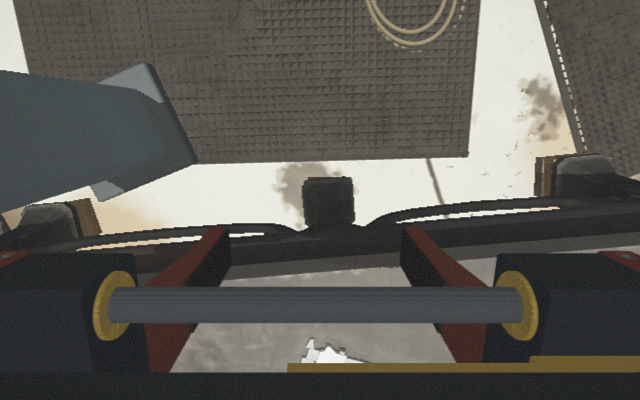

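```bash
python3 - <<'E'
from h import *
im=cv2.imread("pics/scene0.png")
a=cv2.resize(im[165:285,265:465],None,fx=4,fy=4,interpolation=cv2.INTER_CUBIC);cv2.imwrite("pics/c2.png",a)
E
```

```text
(no output)
```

View pics/c2.png

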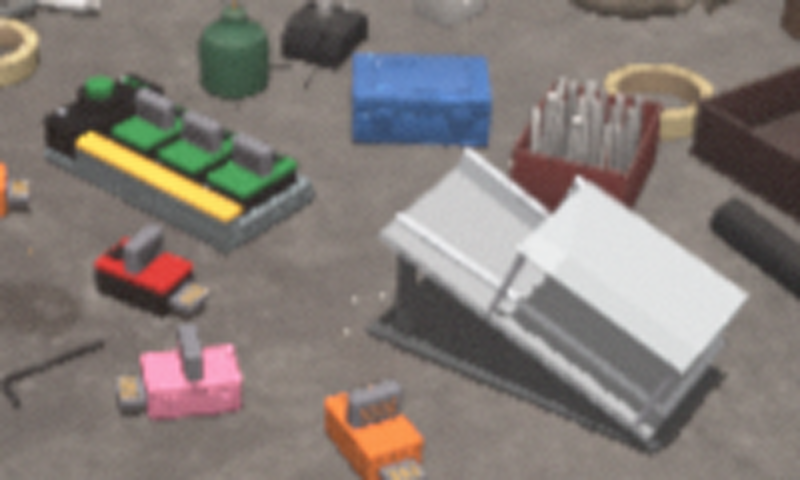

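{"method": "servo_tool", "body": {
  "moves": [
    {"x": 3,"y": -4.5,"wz": -0.16},
    {"x": 3,"y": -4.5,"wz": -0.16},
    {"x": 3,"y": -4.5,"wz": -0.16},
    {"x": 3,"y": -4.5,"wz": -0.16},
    {"x": 3,"y": -4.5,"wz": -0.16},
    {"x": 3,"y": -4.5,"wz": -0.16},
    {"x": 3,"y": -4.5,"wz": -0.16},
    {"x": 3,"y": -4.5,"wz": -0.07}
  ],
  "gripper": 0.5
}}

```text
$.moves[0]: bad value
```

{"method": "servo_tool", "body": {
  "moves": [
    {"x": 3.3,"y": -5},
    {"x": 3.3,"y": -5},
    {"x": 3.2,"y": -5},
    {"x": 3,"y": -4},
    {},
    {}
  ]
}}

```text
$.moves[0]: bad value
```

```bash
python3 - <<'E'
from h import *
s=get_state(); im=read_camera("wrist"); cv2.imwrite("pics/w1.png",im[:,:,::-1]); print(s["time_s"],s["tcp_pos"],s["tool_rot"],s["joints"])
for k,m in masks(im).items():
    z={'red':.03,'green':.042,'yellow':.038}[k]
    for c in blobs(m,150):
        r=cv2.minAreaRect(c); w=ray("wrist",cv2.boxPoints(r),z,s)
        print(k,np.round(r[0]),cv2.contourArea(c),np.round(w.mean(0),3),"corners",np.round(w[:,:2],3).tolist())
for uv in [[323,187],[309,187],[337,187]]: print(ray("scene",uv,0))
E
```

```text
0.15 [0.23153781 0.58006986 0.22210637] [-1.25208192e-04  1.88773385e-01  9.82020504e-01 -5.69105741e-04] [ 1.17195998e+00  4.23641976e-01  1.63048513e+00  1.00431867e-05
  1.08863094e+00 -1.90150993e-02]
[[0.75600679 0.12977633 0.        ]]
[[0.72028014 0.17057876 0.        ]]
[[0.79169899 0.08901324 0.        ]]
```

View pics/w1.png

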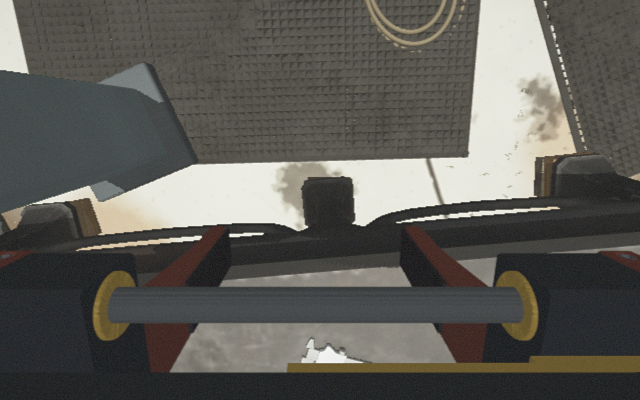

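{"method": "servo_tool", "body": {
  "moves": [
    {"x": 3,"y": -4.5,"z": 0,"wx": 0,"wy": 0,"wz": -0.16},
    {"x": 3,"y": -4.5,"z": 0,"wx": 0,"wy": 0,"wz": -0.16},
    {"x": 3,"y": -4.5,"z": 0,"wx": 0,"wy": 0,"wz": -0.16},
    {"x": 3,"y": -4.5,"z": 0,"wx": 0,"wy": 0,"wz": -0.16},
    {"x": 3,"y": -4.5,"z": 0,"wx": 0,"wy": 0,"wz": -0.16},
    {"x": 3,"y": -4.5,"z": 0,"wx": 0,"wy": 0,"wz": -0.16},
    {"x": 3,"y": -4.5,"z": 0,"wx": 0,"wy": 0,"wz": -0.16},
    {"x": 3,"y": -4.5,"z": 0,"wx": 0,"wy": 0,"wz": -0.07}
  ],
  "gripper": 0.5,
  "force": 40
}}

```text
time_s: 1.2
tcp_pos: [0.4724, 0.2189, 0.2227]
tool_rot: [0.0, 0.708, 0.706, 0.0]
ft_force: [0.7, 0.3, -0.4]
gripper_width: 0.0439
gripper_force: 0.0
```

{"method": "servo_tool", "body": {
  "moves": [
    {"x": 3.3,"y": -5,"z": 0,"wx": 0,"wy": 0,"wz": 0},
    {"x": 3.3,"y": -5,"z": 0,"wx": 0,"wy": 0,"wz": 0},
    {"x": 3.2,"y": -5,"z": 0,"wx": 0,"wy": 0,"wz": 0},
    {"x": 3,"y": -4,"z": 0,"wx": 0,"wy": 0,"wz": 0},
    {"x": 0,"y": 0,"z": 0,"wx": 0,"wy": 0,"wz": 0},
    {"x": 0,"y": 0,"z": 0,"wx": 0,"wy": 0,"wz": 0}
  ]
}}

```text
time_s: 1.95
tcp_pos: [0.599, 0.0307, 0.2222]
tool_rot: [-0.001, 0.707, 0.707, -0.0]
ft_force: [0.3, -0.8, -0.1]
gripper_width: 0.0439
gripper_force: 0.0
```

```bash
cat > look.py <<'E'
from h import *
import sys
s=get_state(); im=read_camera("wrist"); cv2.imwrite(f"pics/{sys.argv[1]}.png",im[:,:,::-1]); print(s["time_s"],s["tcp_pos"],s["tool_rot"],s["joints"].round(2))
for k,m in masks(im).items():
    z={'red':.03,'green':.042,'yellow':.038}[k]
    for c in blobs(m,150):
        r=cv2.minAreaRect(c); w=ray("wrist",cv2.boxPoints(r),z,s)
        print(k,np.round(r[0]),cv2.contourArea(c),np.round(w.mean(0),4),"corners",np.round(w[:,:2],3).tolist())
E
python3 look.py w2
```

```text
1.95 [0.59899239 0.03065845 0.22222797] [-5.50211965e-04  7.06956149e-01  7.07257080e-01 -3.51995139e-04] [0.03 0.39 1.69 0.   1.07 0.03]
red [188. 230.] 1064.0 [ 0.4554 -0.029   0.03  ] corners [[0.43, -0.003], [0.473, 0.007], [0.481, -0.055], [0.437, -0.065]]
green [324. 225.] 1810.0 [ 0.6071 -0.0184  0.042 ] corners [[0.572, -0.039], [0.573, 0.004], [0.642, 0.003], [0.642, -0.041]]
green [324. 172.] 1984.5 [0.607  0.0395 0.042 ] corners [[0.572, 0.019], [0.574, 0.062], [0.641, 0.06], [0.641, 0.017]]
green [346. 115.] 1066.0 [0.6291 0.0963 0.042 ] corners [[0.615, 0.075], [0.617, 0.118], [0.643, 0.117], [0.642, 0.074]]
green [305. 114.] 1143.0 [0.5879 0.0976 0.042 ] corners [[0.572, 0.076], [0.575, 0.12], [0.603, 0.119], [0.601, 0.075]]
green [312.  50.] 663.0 [0.595  0.1571 0.042 ] corners [[0.582, 0.171], [0.608, 0.171], [0.608, 0.143], [0.582, 0.143]]
yellow [270. 164.] 2883.5 [0.5505 0.0416 0.038 ] corners [[0.543, 0.132], [0.563, 0.132], [0.56, -0.049], [0.537, -0.049]]
yellow [136.  15.] 565.0 [0.4294 0.1877 0.038 ] corners [[0.405, 0.186], [0.444, 0.207], [0.454, 0.19], [0.415, 0.168]]
```

View pics/w2.png

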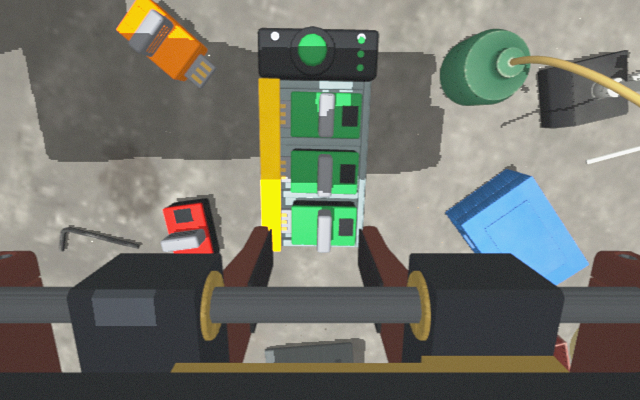

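{"method": "servo_tool", "body": {
  "moves": [
    {"x": 0,"y": -6,"z": 1.5,"wx": 0,"wy": 0,"wz": 0},
    {"x": 0,"y": -6,"z": 1.5,"wx": 0,"wy": 0,"wz": 0},
    {"x": 0,"y": -6,"z": 1.5,"wx": 0,"wy": 0,"wz": 0},
    {"x": 0,"y": -6,"z": 1.5,"wx": 0,"wy": 0,"wz": 0},
    {"x": 0,"y": -6,"z": 1,"wx": 0,"wy": 0,"wz": 0},
    {"x": 0,"y": -6,"z": 1,"wx": 0,"wy": 0,"wz": 0},
    {"x": 0,"y": 0,"z": 0,"wx": 0,"wy": 0,"wz": 0},
    {"x": 0,"y": 0,"z": 0,"wx": 0,"wy": 0,"wz": 0}
  ]
}}

```text
time_s: 3.0
tcp_pos: [0.5995, -0.3278, 0.3023]
tool_rot: [-0.001, 0.706, 0.708, 0.0]
ft_force: [-0.3, 0.4, -0.1]
gripper_width: 0.0437
gripper_force: 0.0
```

```bash
python3 look.py w3
```

```text
3.0 [ 0.59953465 -0.32782039  0.30226687] [-6.57889952e-04  7.06433652e-01  7.07778961e-01  7.84198710e-05] [-0.52  0.44  1.41  0.    1.29 -0.52]
yellow [ 10. 198.] 249.0 [ 0.1976 -0.3687  0.038 ] corners [[0.173, -0.414], [0.194, -0.323], [0.221, -0.323], [0.202, -0.414]]
```

View pics/w3.png

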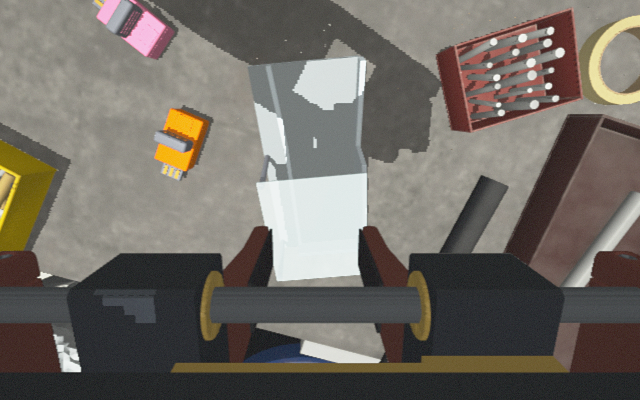

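```bash
python3 - <<'E'
from h import *
from scipy.spatial.transform import Rotation as Ro
s=get_state()
def line(n,uv):
    a=ray(n,uv,0.0,s)[0]; b=ray(n,uv,0.2,s)[0]; d=(b-a)/np.linalg.norm(b-a); return a,d
P={'near_top':dict(scene=(360.5,224),wrist=(250,66)),
'far_top':dict(scene=(382.5,203),wrist=(365,57)),
'g_up_near':dict(scene=(395,227),wrist=(258,182)),
'g_up_far':dict(scene=(410,210),wrist=(365,175),top=(426,174)),
'g_lo_near':dict(scene=(436.3,257.5),wrist=(278,280),top=(476.8,214)),
'g_lo_far':dict(scene=(451.8,238.8),wrist=(359,274),top=(472,172.8))}
for k,v in P.items():
    A=0;B=0;L=[]
    for n,uv in v.items():
        a,d=line(n,uv);M=np.eye(3)-np.outer(d,d);A=A+M;B=B+M@a;L.append((a,M))
    x=np.linalg.solve(A,B); print(k,x.round(4),[round(1000*np.linalg.norm(M@(x-a)),1) for a,M in L])
E
```

```text
near_top [ 0.5326 -0.2147  0.0962] [np.float64(3.0), np.float64(3.0)]
far_top [ 0.6493 -0.2101  0.115 ] [np.float64(4.6), np.float64(4.6)]
g_up_near [ 0.5423 -0.3296  0.1313] [np.float64(2.9), np.float64(2.9)]
g_up_far [ 0.6469 -0.3173  0.1337] [np.float64(0.5), np.float64(2.6), np.float64(2.2)]
g_lo_near [ 0.5521 -0.4634  0.0832] [np.float64(3.5), np.float64(1.5), np.float64(2.8)]
g_lo_far [ 0.6576 -0.4536  0.0852] [np.float64(3.6), np.float64(4.3), np.float64(2.7)]
```

```bash
python3 - <<'E'
from h import *
im=cv2.imread("pics/w3.png")
cv2.imwrite("pics/c3.png",cv2.resize(im[45:190,235:385],None,fx=4,fy=4,interpolation=cv2.INTER_CUBIC))
E
```

```text
(no output)
```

View pics/c3.png

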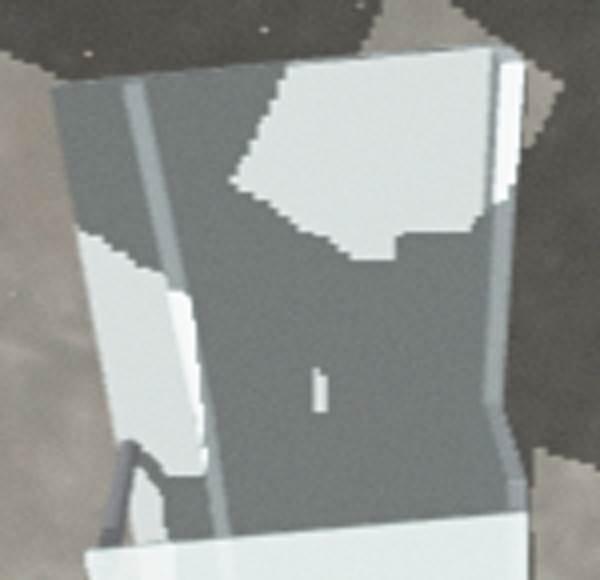

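```bash
python3 - <<'E'
from h import *
s=get_state()
for uv,z in [((272,66.3),.104),((357.5,57),.1),((365.5,57.5),.119),((235+205/4,45+460/4),.080),((235+485/4,45+400/4),.082)]: print(uv,ray("wrist",uv,z,s).round(4))
E
```

```text
(272, 66.3) [[ 0.5548 -0.2133  0.104 ]]
(357.5, 57) [[ 0.6415 -0.2037  0.1   ]]
(365.5, 57.5) [[ 0.647  -0.2071  0.119 ]]
(286.25, 160.0) [[ 0.5653 -0.3115  0.08  ]]
(356.25, 145.0) [[ 0.6452 -0.294   0.082 ]]
```

{"method": "servo_tool", "body": {
  "moves": [
    {"x": 0.1,"y": 5.1,"z": -1,"wx": 0,"wy": 0,"wz": -0.01},
    {"x": 0.1,"y": 5.1,"z": -1,"wx": 0,"wy": 0,"wz": 0},
    {"x": 0.1,"y": 5.1,"z": -2.5,"wx": 0,"wy": 0,"wz": 0},
    {"x": 0.1,"y": 5.1,"z": -3,"wx": 0,"wy": 0,"wz": 0},
    {"x": 0.1,"y": 5.1,"z": -3,"wx": 0,"wy": 0,"wz": 0},
    {"x": 0.2,"y": 5.1,"z": -3,"wx": 0,"wy": 0,"wz": 0},
    {"x": 0,"y": 0.3,"z": -3,"wx": 0,"wy": 0,"wz": 0},
    {"x": 0,"y": 0,"z": 0,"wx": 0,"wy": 0,"wz": 0}
  ]
}}

```text
time_s: 4.05
tcp_pos: [0.6042, -0.0179, 0.1356]
tool_rot: [-0.002, 0.709, 0.705, -0.002]
ft_force: [0.7, -0.2, -0.5]
gripper_width: 0.0441
gripper_force: 0.0
```

```bash
python3 look.py w4
```

```text
4.05 [ 0.60415841 -0.01786883  0.13563725] [-0.00201546  0.70894001  0.70526371 -0.00175953] [-0.05  0.5   1.73  0.    0.91 -0.04]
red [140. 216.] 2776.5 [ 0.4558 -0.0345  0.03  ] corners [[0.43, -0.003], [0.473, 0.007], [0.483, -0.065], [0.437, -0.077]]
green [320. 202.] 3443.0 [ 0.6069 -0.0187  0.042 ] corners [[0.571, -0.04], [0.573, 0.004], [0.641, 0.002], [0.642, -0.042]]
green [348. 128.] 1937.0 [0.6279 0.0385 0.042 ] corners [[0.614, 0.06], [0.641, 0.06], [0.643, 0.017], [0.614, 0.017]]
green [294. 127.] 1974.0 [0.5878 0.0395 0.042 ] corners [[0.574, 0.061], [0.603, 0.061], [0.602, 0.018], [0.572, 0.018]]
green [322.  45.] 4796.0 [0.6084 0.0965 0.042 ] corners [[0.572, 0.076], [0.575, 0.119], [0.643, 0.117], [0.644, 0.074]]
yellow [247. 118.] 5977.5 [0.5517 0.0392 0.038 ] corners [[0.542, 0.127], [0.562, 0.128], [0.564, -0.048], [0.539, -0.049]]
```

{"method": "servo_tool", "body": {
  "moves": [
    {"x": 0.3,"y": -0.1,"z": -3,"wx": 0,"wy": 0,"wz": -0.015},
    {"x": 0,"y": 0,"z": -3,"wx": 0,"wy": 0,"wz": 0},
    {"x": 0,"y": 0,"z": -2,"wx": 0,"wy": 0,"wz": 0},
    {"x": 0,"y": 0,"z": -1,"wx": 0,"wy": 0,"wz": 0},
    {"x": 0,"y": 0,"z": 0,"wx": 0,"wy": 0,"wz": 0}
  ]
}}

```text
time_s: 4.72
tcp_pos: [0.6097, -0.0217, 0.0478]
tool_rot: [-0.0, 0.716, 0.698, -0.0]
ft_force: [0.3, -0.1, 0.4]
gripper_width: 0.0439
gripper_force: 0.0
```

{"method": "servo_tool", "body": {
  "moves": [
    {"x": 0,"y": 0,"z": 0,"wx": 0,"wy": 0,"wz": 0},
    {"x": 0,"y": 0,"z": 0,"wx": 0,"wy": 0,"wz": 0},
    {"x": 0,"y": 0,"z": 0,"wx": 0,"wy": 0,"wz": 0},
    {"x": 0,"y": 0,"z": 0,"wx": 0,"wy": 0,"wz": 0}
  ],
  "gripper": 0,
  "force": 45
}}

```text
time_s: 5.22
tcp_pos: [0.6096, -0.0215, 0.0481]
tool_rot: [-0.0, 0.716, 0.699, -0.0]
ft_force: [-2.0, -0.3, 3.7]
gripper_width: 0.0139
gripper_force: 45.0
```

```bash
python3 look.py w5
```

```text
5.225 [ 0.60957121 -0.02153182  0.04809922] [-3.68876697e-05  7.15528820e-01  6.98583213e-01 -4.08139085e-05] [-0.05  0.64  1.75 -0.    0.75 -0.03]
red [ 51. 248.] 4276.0 [ 0.4554 -0.0274  0.03  ] corners [[0.429, -0.004], [0.474, 0.01], [0.483, -0.05], [0.435, -0.066]]
green [315. 225.] 3554.5 [ 0.609  -0.0119  0.042 ] corners [[0.576, 0.004], [0.643, 0.002], [0.644, -0.028], [0.573, -0.026]]
green [352. 126.] 4659.0 [0.6283 0.0385 0.042 ] corners [[0.615, 0.06], [0.642, 0.06], [0.643, 0.017], [0.614, 0.017]]
green [265. 126.] 4458.0 [0.5855 0.0395 0.042 ] corners [[0.573, 0.061], [0.6, 0.061], [0.599, 0.018], [0.57, 0.018]]
green [308.  26.] 5068.0 [0.6082 0.0851 0.042 ] corners [[0.574, 0.097], [0.643, 0.095], [0.644, 0.073], [0.572, 0.075]]
yellow [197. 126.] 10185.0 [0.5502 0.0354 0.038 ] corners [[0.542, 0.099], [0.563, 0.1], [0.561, -0.028], [0.535, -0.029]]
```

{"method": "servo_tool", "body": {
  "moves": [
    {"x": -0.18,"y": 0,"z": 0.24,"wx": 0,"wy": -0.065,"wz": 0},
    {"x": -0.18,"y": 0,"z": 0.24,"wx": 0,"wy": -0.065,"wz": 0},
    {"x": -0.22,"y": 0,"z": 0.22,"wx": 0,"wy": -0.065,"wz": 0},
    {"x": -0.22,"y": 0,"z": 0.22,"wx": 0,"wy": -0.065,"wz": 0},
    {"x": 0,"y": 0,"z": 0,"wx": 0,"wy": 0,"wz": 0}
  ]
}}

```text
time_s: 5.9
tcp_pos: [0.5999, -0.0215, 0.0562]
tool_rot: [0.09, 0.71, 0.693, 0.092]
ft_force: [0.5, 0.6, -2.0]
gripper_width: 0.0134
gripper_force: 45.0
```

{"method": "servo_tool", "body": {
  "moves": [
    {"x": 0.7,"y": 0,"z": 0.1,"wx": 0,"wy": 0,"wz": 0},
    {"x": 0.8,"y": 0,"z": 0.2,"wx": 0,"wy": 0,"wz": 0},
    {"x": 0.5,"y": 0,"z": 2,"wx": 0,"wy": 0,"wz": 0},
    {"x": 0,"y": 0,"z": 4,"wx": 0,"wy": 0,"wz": 0},
    {"x": 0,"y": 0,"z": 4,"wx": 0,"wy": 0.13,"wz": 0},
    {"x": 0,"y": -2,"z": 4,"wx": 0,"wy": 0.13,"wz": 0},
    {"x": 0,"y": 0,"z": 0,"wx": 0,"wy": 0,"wz": 0}
  ]
}}

```text
time_s: 6.78
tcp_pos: [0.6268, -0.0428, 0.2042]
tool_rot: [0.003, 0.716, 0.698, 0.003]
ft_force: [0.9, 0.9, -2.6]
gripper_width: 0.0137
gripper_force: 45.0
```

```bash
python3 look.py w6
```

```text
6.775 [ 0.62678334 -0.04277056  0.20419906] [0.00338799 0.71587427 0.69821591 0.00266184] [-0.09  0.44  1.64 -0.    1.05 -0.06]
red [148. 199.] 440.0 [ 0.4541 -0.0571  0.03  ] corners [[0.437, -0.049], [0.471, -0.043], [0.472, -0.066], [0.437, -0.072]]
red [146. 177.] 1206.5 [ 0.456  -0.0344  0.03  ] corners [[0.43, -0.004], [0.473, 0.007], [0.483, -0.064], [0.438, -0.076]]
green [315. 225.] 3532.0 [ 0.6263 -0.0864  0.042 ] corners [[0.562, -0.056], [0.692, -0.059], [0.693, -0.117], [0.558, -0.113]]
green [312.  98.] 1336.5 [0.6261 0.0388 0.042 ] corners [[0.612, 0.06], [0.642, 0.059], [0.641, 0.017], [0.61, 0.018]]
green [269.  98.] 1192.0 [0.5863 0.0393 0.042 ] corners [[0.574, 0.061], [0.6, 0.061], [0.6, 0.018], [0.572, 0.017]]
green [289.  30.] 3031.0 [0.6078 0.0963 0.042 ] corners [[0.575, 0.119], [0.643, 0.117], [0.642, 0.074], [0.572, 0.076]]
yellow [230.  95.] 3922.0 [0.55   0.0372 0.038 ] corners [[0.542, 0.124], [0.563, 0.124], [0.56, -0.049], [0.536, -0.05]]
```

{"method": "servo_tool", "body": {
  "moves": [
    {"x": -0.4,"y": -4.5,"z": 0,"wx": 0,"wy": 0,"wz": 0.1},
    {"x": -0.5,"y": -4.6,"z": 0,"wx": 0.087,"wy": 0.0065,"wz": 0},
    {"x": -0.5,"y": -4.6,"z": 0,"wx": 0.087,"wy": 0.0065,"wz": 0},
    {"x": -0.5,"y": -4.6,"z": 0,"wx": 0.087,"wy": 0.0065,"wz": 0},
    {"x": -0.5,"y": -4.6,"z": -1,"wx": 0.087,"wy": 0.0065,"wz": 0},
    {"x": 0,"y": 0,"z": -3,"wx": 0,"wy": 0,"wz": 0},
    {"x": 0,"y": 0,"z": 0,"wx": 0,"wy": 0,"wz": 0},
    {"x": 0,"y": 0,"z": 0,"wx": 0,"wy": 0,"wz": 0}
  ]
}}

```text
time_s: 7.82
tcp_pos: [0.5976, -0.2694, 0.1596]
tool_rot: [-0.128, 0.669, 0.722, 0.118]
ft_force: [-0.2, -0.1, -2.6]
gripper_width: 0.0139
gripper_force: 45.0
```

```bash
python3 - <<'E'
from h import *
from scipy.spatial.transform import Rotation as Ro
s=get_state();q=s["tool_rot"];R=Ro.from_quat([*q[1:],q[0]]).as_matrix();print(s["tcp_pos"].round(4),R.round(3).tolist())
n=np.array([.0256,-.341,.9397]);y=np.array([-.0705,.937,.342]);L=np.array([.6015,-.2555,.083])
print("target",(L+.039*n-.003*y-s["tcp_pos"]).round(4))
im=read_camera("wrist");cv2.imwrite("pics/w7.png",im[:,:,::-1])
E
```

```text
[ 0.5976 -0.2694  0.1596] [[-0.072, 0.997, -0.026], [0.937, 0.077, 0.341], [0.342, -0.0, -0.94]]
target [ 0.0051 -0.0022 -0.041 ]
```

View pics/w7.png

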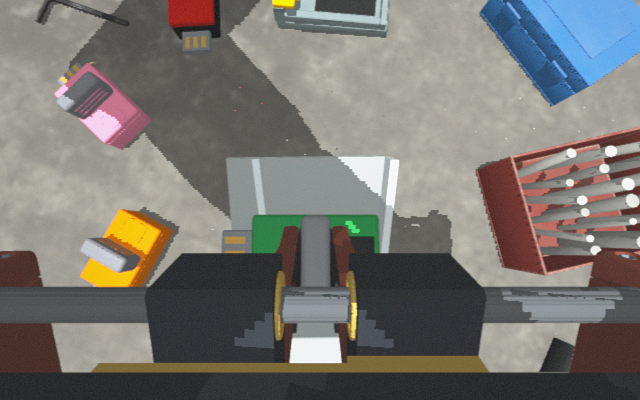

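{"method": "servo_tool", "body": {
  "moves": [
    {"x": 0.5,"y": -0.2,"z": -1.5,"wx": 0,"wy": 0,"wz": 0},
    {"x": 0,"y": 0,"z": -1,"wx": 0,"wy": 0,"wz": 0},
    {"x": 0,"y": 0,"z": -1,"wx": 0,"wy": 0,"wz": 0},
    {"x": 0,"y": 0,"z": -0.5,"wx": 0,"wy": 0,"wz": 0},
    {"x": 0,"y": 0,"z": 0,"wx": 0,"wy": 0,"wz": 0},
    {"x": 0,"y": 0,"z": 0,"wx": 0,"wy": 0,"wz": 0}
  ]
}}

```text
time_s: 8.62
tcp_pos: [0.6043, -0.2742, 0.1227]
tool_rot: [-0.125, 0.67, 0.723, 0.119]
ft_force: [0.0, -3.5, 13.9]
gripper_width: 0.0139
gripper_force: 45.0
```

{"method": "servo_tool", "body": {
  "moves": [
    {"x": 0,"y": 0,"z": 0,"wx": 0,"wy": 0,"wz": 0},
    {"x": 0,"y": 0,"z": 0,"wx": 0,"wy": 0,"wz": 0},
    {"x": 0,"y": 0,"z": 0,"wx": 0,"wy": 0,"wz": 0},
    {"x": 0,"y": 0,"z": 0,"wx": 0,"wy": 0,"wz": 0},
    {"x": 0,"y": 0,"z": 0,"wx": 0,"wy": 0,"wz": 0},
    {"x": 0,"y": 0,"z": 2,"wx": 0,"wy": 0,"wz": 0},
    {"x": 0,"y": 0,"z": 4,"wx": 0,"wy": 0,"wz": 0},
    {"x": 0,"y": 0,"z": 4,"wx": 0,"wy": 0,"wz": 0}
  ],
  "gripper": 0.5
}}

```text
time_s: 9.62
tcp_pos: [0.6028, -0.2726, 0.2223]
tool_rot: [-0.127, 0.669, 0.722, 0.118]
ft_force: [0.1, 0.1, 0.4]
gripper_width: 0.0439
gripper_force: 0.0
```

```bash
python3 - <<'E'
from h import *
a=read_camera("wrist")[:,:,::-1];b=read_camera("scene")[165:285,265:465,::-1]
b=cv2.resize(b,None,fx=3,fy=3,interpolation=cv2.INTER_CUBIC)
cv2.imwrite("pics/c4.png",b)
m=masks(read_camera("top"))["green"]
for c in blobs(m,20): print(cv2.minAreaRect(c))
E
```

```text
((287.5, 200.0), (10.0, 15.0), 90.0)
((267.0, 199.5), (11.0, 16.0), 90.0)
((244.75003051757812, 195.25001525878906), (8.485280990600586, 9.192388534545898), 45.0)
((288.5, 185.5), (9.0, 15.0), 90.0)
((267.5, 184.5), (9.0, 15.0), 90.0)
```

View pics/c4.png

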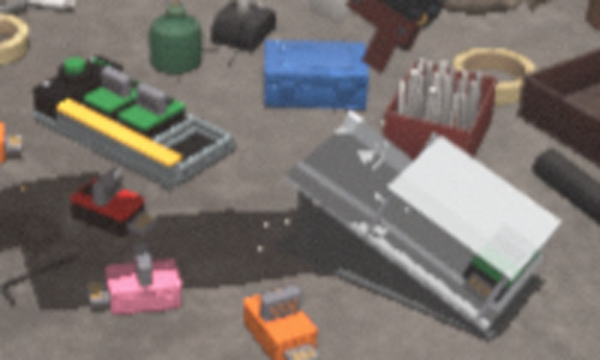

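{"method": "servo_tool", "body": {
  "moves": [
    {"x": 0.1,"y": 5,"z": 0,"wx": -0.087,"wy": -0.0065,"wz": 0},
    {"x": 0.1,"y": 5,"z": 0,"wx": -0.087,"wy": -0.0065,"wz": 0},
    {"x": 0.1,"y": 5,"z": 0,"wx": -0.087,"wy": -0.0065,"wz": 0},
    {"x": 0.1,"y": 5,"z": 0,"wx": -0.087,"wy": -0.0065,"wz": 0},
    {"x": 0.1,"y": 5.5,"z": -3,"wx": 0,"wy": 0,"wz": -0.1},
    {"x": 0,"y": 5.7,"z": -4,"wx": 0,"wy": 0,"wz": 0},
    {"x": 0,"y": 0,"z": -3,"wx": 0,"wy": 0,"wz": 0},
    {"x": 0,"y": 0,"z": 0,"wx": 0,"wy": 0,"wz": 0}
  ]
}}

```text
time_s: 10.78
tcp_pos: [0.6053, 0.0341, 0.1215]
tool_rot: [-0.002, 0.715, 0.699, -0.002]
ft_force: [-0.6, 0.6, 0.2]
gripper_width: 0.0437
gripper_force: 0.0
```

{"method": "servo_tool", "body": {
  "moves": [
    {"x": 0,"y": 0,"z": 0,"wx": 0,"wy": 0,"wz": 0}
  ]
}}

```text
time_s: 10.9
tcp_pos: [0.6081, 0.033, 0.1248]
tool_rot: [0.0, 0.716, 0.698, 0.0]
ft_force: [0.2, 0.3, 0.2]
gripper_width: 0.0438
gripper_force: 0.0
```

```bash
python3 look.py w8
```

```text
10.9 [0.6080895  0.03299778 0.12477774] [1.78171461e-04 7.15787670e-01 6.98317945e-01 1.64847940e-04] [ 0.03  0.52  1.73 -0.    0.89  0.06]
red [129. 250.] 396.0 [ 0.4523 -0.0048  0.03  ] corners [[0.43, -0.002], [0.474, 0.006], [0.475, -0.007], [0.43, -0.015]]
green [315. 196.] 3792.0 [0.6075 0.0396 0.042 ] corners [[0.574, 0.062], [0.642, 0.061], [0.642, 0.017], [0.571, 0.019]]
green [344. 118.] 2197.5 [0.6293 0.0964 0.042 ] corners [[0.616, 0.118], [0.643, 0.118], [0.643, 0.074], [0.615, 0.075]]
green [284. 118.] 2171.5 [0.5868 0.0977 0.042 ] corners [[0.571, 0.077], [0.575, 0.12], [0.602, 0.119], [0.6, 0.076]]
green [291.  24.] 1516.0 [0.5942 0.159  0.042 ] corners [[0.575, 0.166], [0.599, 0.178], [0.614, 0.152], [0.589, 0.14]]
yellow [239. 163.] 4547.0 [0.5512 0.0611 0.038 ] corners [[0.542, 0.132], [0.563, 0.133], [0.562, -0.01], [0.538, -0.011]]
```

{"method": "servo_tool", "body": {
  "moves": [
    {"x": 0,"y": 0.65,"z": -3,"wx": 0,"wy": 0,"wz": 0},
    {"x": 0,"y": 0,"z": -2.8,"wx": 0,"wy": 0,"wz": 0},
    {"x": 0,"y": 0,"z": -1.5,"wx": 0,"wy": 0,"wz": 0},
    {"x": 0,"y": 0,"z": -0.5,"wx": 0,"wy": 0,"wz": 0},
    {"x": 0,"y": 0,"z": 0,"wx": 0,"wy": 0,"wz": 0}
  ]
}}

```text
time_s: 11.58
tcp_pos: [0.6082, 0.0397, 0.0467]
tool_rot: [0.0, 0.716, 0.698, 0.0]
ft_force: [0.7, -0.0, 0.5]
gripper_width: 0.0436
gripper_force: 0.0
```

{"method": "servo_tool", "body": {
  "moves": [
    {"x": 0,"y": 0,"z": 0,"wx": 0,"wy": 0,"wz": 0},
    {"x": 0,"y": 0,"z": 0,"wx": 0,"wy": 0,"wz": 0},
    {"x": 0,"y": 0,"z": 0,"wx": 0,"wy": 0,"wz": 0},
    {"x": 0,"y": 0,"z": 0,"wx": 0,"wy": 0,"wz": 0}
  ],
  "gripper": 0,
  "force": 45
}}

```text
time_s: 12.08
tcp_pos: [0.6078, 0.04, 0.0463]
tool_rot: [0.0, 0.716, 0.699, 0.0]
ft_force: [-0.2, 0.6, 2.7]
gripper_width: 0.0139
gripper_force: 45.0
```

```bash
python3 look.py w9 | grep -v yel
```

```text
12.075 [0.60784436 0.04002221 0.04633368] [1.37473965e-04 7.15507879e-01 6.98604633e-01 1.49843631e-04] [ 0.05  0.64  1.75 -0.    0.75  0.07]
red [ 86. 342.] 984.5 [ 0.4639 -0.0264  0.03  ] corners [[0.44, -0.038], [0.448, -0.011], [0.487, -0.015], [0.481, -0.042]]
green [315. 228.] 3156.0 [0.6073 0.0484 0.042 ] corners [[0.573, 0.062], [0.642, 0.061], [0.642, 0.034], [0.572, 0.036]]
green [356. 134.] 4578.5 [0.6289 0.0962 0.042 ] corners [[0.615, 0.118], [0.643, 0.117], [0.644, 0.074], [0.614, 0.075]]
green [272. 134.] 4558.0 [0.5871 0.0975 0.042 ] corners [[0.571, 0.077], [0.575, 0.12], [0.603, 0.118], [0.6, 0.075]]
green [278.  15.] 1391.5 [0.5928 0.151  0.042 ] corners [[0.579, 0.158], [0.607, 0.157], [0.607, 0.145], [0.578, 0.145]]
```

{"method": "servo_tool", "body": {
  "moves": [
    {"x": -0.18,"y": 0,"z": 0.24,"wx": 0,"wy": -0.065,"wz": 0},
    {"x": -0.18,"y": 0,"z": 0.24,"wx": 0,"wy": -0.065,"wz": 0},
    {"x": -0.22,"y": 0,"z": 0.22,"wx": 0,"wy": -0.065,"wz": 0},
    {"x": -0.22,"y": 0,"z": 0.22,"wx": 0,"wy": -0.065,"wz": 0},
    {"x": 0,"y": 0,"z": 0,"wx": 0,"wy": 0,"wz": 0}
  ]
}}

```text
time_s: 12.75
tcp_pos: [0.5993, 0.04, 0.0552]
tool_rot: [0.091, 0.709, 0.693, 0.093]
ft_force: [2.2, -0.6, -4.5]
gripper_width: 0.0136
gripper_force: 45.0
```

{"method": "servo_tool", "body": {
  "moves": [
    {"x": 0.7,"y": 0,"z": 0.1,"wx": 0,"wy": 0,"wz": 0},
    {"x": 0.8,"y": 0,"z": 0.2,"wx": 0,"wy": 0,"wz": 0},
    {"x": 0.5,"y": 0,"z": 2,"wx": 0,"wy": 0,"wz": 0},
    {"x": 0,"y": 0,"z": 4,"wx": 0,"wy": 0,"wz": 0},
    {"x": 0,"y": 0,"z": 4,"wx": 0,"wy": 0.13,"wz": 0},
    {"x": 0,"y": -2,"z": 4,"wx": 0,"wy": 0.13,"wz": 0},
    {"x": 0,"y": 0,"z": 0,"wx": 0,"wy": 0,"wz": 0}
  ]
}}

```text
time_s: 13.62
tcp_pos: [0.6243, 0.0191, 0.2021]
tool_rot: [0.003, 0.716, 0.698, 0.003]
ft_force: [0.5, 0.7, -3.0]
gripper_width: 0.0139
gripper_force: 45.0
```

{"method": "servo_tool", "body": {
  "moves": [
    {"x": -0.4,"y": -5.6,"z": 0,"wx": 0,"wy": 0,"wz": 0.1},
    {"x": -0.4,"y": -5.8,"z": 0,"wx": 0.087,"wy": 0.0065,"wz": 0},
    {"x": -0.4,"y": -5.8,"z": 0,"wx": 0.087,"wy": 0.0065,"wz": 0},
    {"x": -0.4,"y": -5.8,"z": 0,"wx": 0.087,"wy": 0.0065,"wz": 0},
    {"x": -0.4,"y": -5.8,"z": -1,"wx": 0.087,"wy": 0.0065,"wz": 0},
    {"x": 0,"y": 0,"z": -2,"wx": 0,"wy": 0,"wz": 0},
    {"x": 0,"y": 0,"z": 0,"wx": 0,"wy": 0,"wz": 0},
    {"x": 0,"y": 0,"z": 0,"wx": 0,"wy": 0,"wz": 0}
  ]
}}

```text
time_s: 14.62
tcp_pos: [0.5997, -0.266, 0.1678]
tool_rot: [-0.128, 0.669, 0.723, 0.118]
ft_force: [-1.0, -0.4, -3.3]
gripper_width: 0.0134
gripper_force: 45.0
```

```bash
cat > tgt.py <<'E'
from h import *
from scipy.spatial.transform import Rotation as Ro
s=get_state();q=s["tool_rot"];R=Ro.from_quat([*q[1:],q[0]]).as_matrix();print(s["time_s"],s["tcp_pos"].round(4),R.round(3).tolist(),s["joints"].round(2))
im=read_camera("wrist");cv2.imwrite("pics/tmp.png",im[:,:,::-1])
m=masks(im)
for k in("green","red"):
    for c in blobs(m[k],500): print(k,cv2.boundingRect(c))
E
python3 tgt.py
```

```text
14.625 [ 0.5997 -0.266   0.1678] [[-0.073, 0.997, -0.027], [0.937, 0.078, 0.341], [0.342, -0.0, -0.94]] [-0.57  0.63  1.46  0.29  1.28 -0.76]
green (249, 205, 132, 48)
red (170, 0, 44, 35)
```

{"method": "servo_tool", "body": {
  "moves": [
    {"x": 0.4,"y": -0.4,"z": -1.8,"wx": 0,"wy": 0,"wz": 0},
    {"x": 0,"y": 0,"z": -1.3,"wx": 0,"wy": 0,"wz": 0},
    {"x": 0,"y": 0,"z": -0.7,"wx": 0,"wy": 0,"wz": 0},
    {"x": 0,"y": 0,"z": -0.5,"wx": 0,"wy": 0,"wz": 0},
    {"x": 0,"y": 0,"z": 0,"wx": 0,"wy": 0,"wz": 0},
    {"x": 0,"y": 0,"z": 0,"wx": 0,"wy": 0,"wz": 0}
  ]
}}

```text
time_s: 15.42
tcp_pos: [0.6039, -0.2722, 0.1256]
tool_rot: [-0.127, 0.669, 0.722, 0.118]
ft_force: [0.7, -0.5, -4.0]
gripper_width: 0.0136
gripper_force: 45.0
```

{"method": "servo_tool", "body": {
  "moves": [
    {"x": 0,"y": 0,"z": 0,"wx": 0,"wy": 0,"wz": 0},
    {"x": 0,"y": 0,"z": 0,"wx": 0,"wy": 0,"wz": 0},
    {"x": 0,"y": 0,"z": 0,"wx": 0,"wy": 0,"wz": 0},
    {"x": 0,"y": 0,"z": 0,"wx": 0,"wy": 0,"wz": 0},
    {"x": 0,"y": 0,"z": 0,"wx": 0,"wy": 0,"wz": 0},
    {"x": 0,"y": 0,"z": 2,"wx": 0,"wy": 0,"wz": 0},
    {"x": 0,"y": 0,"z": 4,"wx": 0,"wy": 0,"wz": 0},
    {"x": 0,"y": 0,"z": 4,"wx": 0,"wy": 0,"wz": 0}
  ],
  "gripper": 0.5
}}

```text
time_s: 16.42
tcp_pos: [0.6037, -0.2721, 0.2276]
tool_rot: [-0.127, 0.669, 0.722, 0.118]
ft_force: [0.4, -0.2, -0.1]
gripper_width: 0.0437
gripper_force: 0.0
```

```bash
python3 tgt.py; python3 - <<'E'
from h import *
m=masks(read_camera("scene"))
for k in("green","red"):
    for c in blobs(m[k],6): print(k,cv2.boundingRect(c))
E
```

```text
16.425 [ 0.6037 -0.2721  0.2276] [[-0.072, 0.997, -0.025], [0.937, 0.076, 0.341], [0.342, 0.001, -0.94]] [-0.57  0.57  1.41  0.28  1.38 -0.73]
red (188, 1, 38, 58)
red (595, 333, 45, 67)
red (609, 325, 10, 11)
```

{"method": "servo_tool", "body": {
  "moves": [
    {"x": 0.1,"y": 5.3,"z": 0,"wx": -0.087,"wy": -0.0065,"wz": 0},
    {"x": 0.1,"y": 5.3,"z": 0,"wx": -0.087,"wy": -0.0065,"wz": 0},
    {"x": 0.1,"y": 5.3,"z": 0,"wx": -0.087,"wy": -0.0065,"wz": 0},
    {"x": 0.1,"y": 5.3,"z": 0,"wx": -0.087,"wy": -0.0065,"wz": 0},
    {"x": 0,"y": 5.3,"z": -3,"wx": 0,"wy": 0,"wz": -0.1},
    {"x": 0,"y": 5.4,"z": -3,"wx": 0,"wy": 0,"wz": 0},
    {"x": 0,"y": 5.4,"z": -2,"wx": 0,"wy": 0,"wz": 0},
    {"x": 0,"y": 0,"z": -2,"wx": 0,"wy": 0,"wz": 0}
  ]
}}

```text
time_s: 17.52
tcp_pos: [0.6075, 0.1044, 0.1249]
tool_rot: [0.0, 0.714, 0.7, 0.0]
ft_force: [0.7, -0.1, -1.5]
gripper_width: 0.0443
gripper_force: 0.0
```

{"method": "servo_tool", "body": {
  "moves": [
    {"x": 0,"y": 0,"z": 0,"wx": 0,"wy": 0,"wz": 0},
    {"x": 0,"y": 0,"z": 0,"wx": 0,"wy": 0,"wz": 0}
  ]
}}

```text
time_s: 17.77
tcp_pos: [0.6082, 0.0997, 0.1259]
tool_rot: [0.0, 0.716, 0.698, 0.0]
ft_force: [0.3, -0.4, -0.1]
gripper_width: 0.0439
gripper_force: 0.0
```

```bash
python3 look.py w10; python3 - <<'E'
from h import *
im=read_camera("scene"); g=im[200:265,380:460].astype(int)
m=((g[...,1]-g[...,0]>25)&(g[...,1]-g[...,2]>15)); ys,xs=np.nonzero(m); print(m.sum(), xs.min()+380 if len(xs) else 0,xs.max()+380 if len(xs) else 0,ys.min()+200,ys.max()+200)
cv2.imwrite("pics/c5.png",cv2.resize(im[165:285,265:465,::-1],None,fx=3,fy=3,interpolation=cv2.INTER_CUBIC))
E
```

```text
17.775 [0.60819392 0.09965399 0.1259438 ] [2.79570423e-04 7.16104020e-01 6.97993483e-01 2.30402448e-04] [ 0.14  0.53  1.71 -0.    0.9   0.17]
green [316. 207.] 3648.0 [0.6081 0.0973 0.042 ] corners [[0.575, 0.12], [0.642, 0.118], [0.643, 0.075], [0.572, 0.077]]
green [294. 135.] 1130.0 [0.5937 0.152  0.042 ] corners [[0.574, 0.153], [0.594, 0.171], [0.614, 0.152], [0.593, 0.132]]
yellow [253. 342.] 573.5 [ 0.5504 -0.0241  0.038 ] corners [[0.542, -0.004], [0.561, -0.005], [0.559, -0.044], [0.539, -0.043]]
yellow [244. 209.] 1909.0 [0.5521 0.0951 0.038 ] corners [[0.542, 0.132], [0.562, 0.133], [0.563, 0.058], [0.541, 0.057]]
72 410 434 242 259
```

View pics/c5.png

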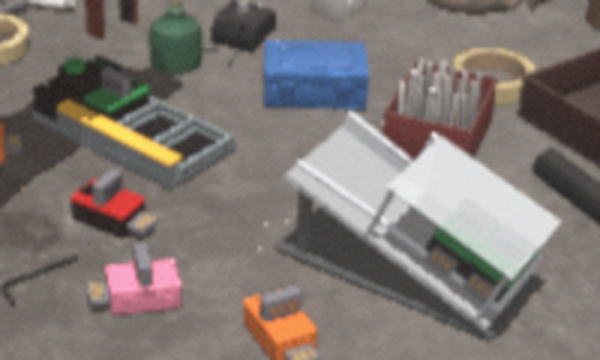

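{"method": "servo_tool", "body": {
  "moves": [
    {"x": 0,"y": -0.24,"z": -3,"wx": 0,"wy": 0,"wz": 0},
    {"x": 0,"y": 0,"z": -2.8,"wx": 0,"wy": 0,"wz": 0},
    {"x": 0,"y": 0,"z": -1.5,"wx": 0,"wy": 0,"wz": 0},
    {"x": 0,"y": 0,"z": -0.6,"wx": 0,"wy": 0,"wz": 0},
    {"x": 0,"y": 0,"z": 0,"wx": 0,"wy": 0,"wz": 0}
  ]
}}

```text
time_s: 18.5
tcp_pos: [0.608, 0.0984, 0.0466]
tool_rot: [0.0, 0.716, 0.698, 0.0]
ft_force: [0.3, 0.4, 0.9]
gripper_width: 0.0436
gripper_force: 0.0
```

{"method": "servo_tool", "body": {
  "moves": [
    {"x": 0,"y": 0,"z": 0,"wx": 0,"wy": 0,"wz": 0},
    {"x": 0,"y": 0,"z": 0,"wx": 0,"wy": 0,"wz": 0},
    {"x": 0,"y": 0,"z": 0,"wx": 0,"wy": 0,"wz": 0},
    {"x": 0,"y": 0,"z": 0,"wx": 0,"wy": 0,"wz": 0}
  ],
  "gripper": 0
}}

```text
time_s: 19.0
tcp_pos: [0.6081, 0.0987, 0.0467]
tool_rot: [0.0, 0.716, 0.699, 0.0]
ft_force: [0.8, -0.0, 2.9]
gripper_width: 0.0138
gripper_force: 45.0
```

{"method": "servo_tool", "body": {
  "moves": [
    {"x": -0.18,"y": 0,"z": 0.24,"wx": 0,"wy": -0.065,"wz": 0},
    {"x": -0.18,"y": 0,"z": 0.24,"wx": 0,"wy": -0.065,"wz": 0},
    {"x": -0.22,"y": 0,"z": 0.22,"wx": 0,"wy": -0.065,"wz": 0},
    {"x": -0.22,"y": 0,"z": 0.22,"wx": 0,"wy": -0.065,"wz": 0},
    {"x": 0,"y": 0,"z": 0,"wx": 0,"wy": 0,"wz": 0}
  ]
}}

```text
time_s: 19.62
tcp_pos: [0.6001, 0.0987, 0.0559]
tool_rot: [0.091, 0.709, 0.693, 0.094]
ft_force: [3.3, -1.4, -3.6]
gripper_width: 0.0133
gripper_force: 45.0
```

{"method": "servo_tool", "body": {
  "moves": [
    {"x": 0.7,"y": 0,"z": 0.1,"wx": 0,"wy": 0,"wz": 0},
    {"x": 0.8,"y": 0,"z": 0.2,"wx": 0,"wy": 0,"wz": 0},
    {"x": 0.5,"y": 0,"z": 2,"wx": 0,"wy": 0,"wz": 0},
    {"x": 0,"y": 0,"z": 4,"wx": 0,"wy": 0,"wz": 0},
    {"x": 0,"y": 0,"z": 4,"wx": 0,"wy": 0.13,"wz": 0},
    {"x": 0,"y": -2,"z": 4,"wx": 0,"wy": 0.13,"wz": 0},
    {"x": 0,"y": 0,"z": 0,"wx": 0,"wy": 0,"wz": 0}
  ]
}}

```text
time_s: 20.5
tcp_pos: [0.624, 0.0778, 0.2023]
tool_rot: [0.002, 0.716, 0.698, 0.003]
ft_force: [0.4, -0.5, -1.3]
gripper_width: 0.0139
gripper_force: 45.0
```

```bash
python3 tgt.py
```

```text
20.5 [0.624  0.0778 0.2023] [[0.026, 1.0, 0.007], [1.0, -0.026, 0.001], [0.001, 0.007, -1.0]] [0.11 0.45 1.64 0.   1.04 0.13]
green (250, 206, 131, 47)
green (265, 90, 30, 31)
```

{"method": "servo_tool", "body": {
  "moves": [
    {"x": -0.3,"y": -5.7,"z": 0,"wx": 0,"wy": 0,"wz": 0},
    {"x": -0.3,"y": -5.8,"z": 0,"wx": 0,"wy": 0,"wz": 0.1},
    {"x": -0.4,"y": -5.8,"z": 0,"wx": 0.087,"wy": 0.0065,"wz": 0},
    {"x": -0.4,"y": -5.8,"z": 0,"wx": 0.087,"wy": 0.0065,"wz": 0},
    {"x": -0.4,"y": -5.8,"z": 0,"wx": 0.087,"wy": 0.0065,"wz": 0},
    {"x": -0.3,"y": -5.8,"z": -1,"wx": 0.087,"wy": 0.0065,"wz": 0},
    {"x": 0,"y": 0,"z": -2,"wx": 0,"wy": 0,"wz": 0},
    {"x": 0,"y": 0,"z": 0,"wx": 0,"wy": 0,"wz": 0}
  ]
}}

```text
time_s: 21.55
tcp_pos: [0.5964, -0.2669, 0.1645]
tool_rot: [-0.13, 0.67, 0.721, 0.117]
ft_force: [0.1, 1.0, -1.5]
gripper_width: 0.0137
gripper_force: 45.0
```

{"method": "servo_tool", "body": {
  "moves": [
    {"x": 0,"y": 0,"z": 0,"wx": 0,"wy": 0,"wz": 0}
  ]
}}

```text
time_s: 21.68
tcp_pos: [0.5986, -0.2663, 0.168]
tool_rot: [-0.128, 0.669, 0.723, 0.118]
ft_force: [1.2, 0.0, -2.0]
gripper_width: 0.0136
gripper_force: 45.0
```

{"method": "servo_tool", "body": {
  "moves": [
    {"x": 0.5,"y": -0.4,"z": -1.8,"wx": 0,"wy": 0,"wz": 0},
    {"x": 0,"y": 0,"z": -1.3,"wx": 0,"wy": 0,"wz": 0},
    {"x": 0,"y": 0,"z": -0.7,"wx": 0,"wy": 0,"wz": 0},
    {"x": 0,"y": 0,"z": -0.5,"wx": 0,"wy": 0,"wz": 0},
    {"x": 0,"y": 0,"z": 0,"wx": 0,"wy": 0,"wz": 0},
    {"x": 0,"y": 0,"z": 0,"wx": 0,"wy": 0,"wz": 0}
  ]
}}

```text
time_s: 22.42
tcp_pos: [0.6039, -0.2727, 0.1258]
tool_rot: [-0.127, 0.669, 0.722, 0.118]
ft_force: [-0.2, -0.1, -1.7]
gripper_width: 0.0134
gripper_force: 45.0
```

{"method": "servo_tool", "body": {
  "moves": [
    {"x": 0,"y": 0,"z": 0,"wx": 0,"wy": 0,"wz": 0},
    {"x": 0,"y": 0,"z": 0,"wx": 0,"wy": 0,"wz": 0},
    {"x": 0,"y": 0,"z": 0,"wx": 0,"wy": 0,"wz": 0},
    {"x": 0,"y": 0,"z": 0,"wx": 0,"wy": 0,"wz": 0},
    {"x": 0,"y": 0,"z": 0,"wx": 0,"wy": 0,"wz": 0},
    {"x": 0,"y": 0,"z": 2,"wx": 0,"wy": 0,"wz": 0},
    {"x": 0,"y": 0,"z": 4,"wx": 0,"wy": 0,"wz": 0},
    {"x": 0,"y": 0,"z": 4,"wx": 0,"wy": 0,"wz": 0}
  ],
  "gripper": 0.5
}}

```text
time_s: 23.42
tcp_pos: [0.6038, -0.2725, 0.2278]
tool_rot: [-0.127, 0.669, 0.722, 0.118]
ft_force: [0.3, -0.4, 0.3]
gripper_width: 0.0441
gripper_force: 0.0
```

```bash
python3 tgt.py; python3 - <<'E'
from h import *
m=masks(read_camera("top"))
for c in blobs(m["red"],20): r=cv2.minAreaRect(c);print(np.round(r[0]),ray("top",r[0],.03).round(3))
E
```

```text
23.425 [ 0.6038 -0.2725  0.2278] [[-0.072, 0.997, -0.025], [0.937, 0.076, 0.341], [0.342, 0.001, -0.94]] [-0.57  0.57  1.41  0.28  1.38 -0.73]
red (189, 0, 37, 59)
[307. 250.] [[ 0.452 -0.014  0.03 ]]
[322. 248.] [[ 0.458 -0.055  0.03 ]]
[202. 233.] [[0.494 0.273 0.03 ]]
```

{"method": "servo_tool", "body": {
  "moves": [
    {"x": 0,"y": 2,"z": 0,"wx": -0.087,"wy": -0.0065,"wz": 0},
    {"x": -1,"y": 3,"z": 0,"wx": -0.087,"wy": -0.0065,"wz": 0},
    {"x": -1,"y": 3,"z": 0,"wx": -0.087,"wy": -0.0065,"wz": 0},
    {"x": -2,"y": 3,"z": 0,"wx": -0.087,"wy": -0.0065,"wz": 0},
    {"x": -2,"y": 2.5,"z": 0,"wx": 0,"wy": 0,"wz": 0.18},
    {"x": -2,"y": 2.5,"z": 0,"wx": 0,"wy": 0,"wz": 0.18},
    {"x": -2,"y": 2.5,"z": 0,"wx": 0,"wy": 0,"wz": 0.18},
    {"x": -2,"y": 2,"z": 0,"wx": 0,"wy": 0,"wz": 0.18}
  ]
}}

```text
time_s: 24.52
tcp_pos: [0.4829, -0.0665, 0.2259]
tool_rot: [0.0, 0.375, 0.927, 0.0]
ft_force: [0.5, 0.3, 0.1]
gripper_width: 0.0439
gripper_force: 0.0
```

{"method": "servo_tool", "body": {
  "moves": [
    {"x": -1.5,"y": 2,"z": 0,"wx": 0,"wy": 0,"wz": 0.18},
    {"x": -1.3,"y": 1.4,"z": 0,"wx": 0,"wy": 0,"wz": 0.18},
    {"x": 0,"y": 0,"z": -3,"wx": 0,"wy": 0,"wz": 0.18},
    {"x": 0,"y": 0,"z": -3,"wx": 0,"wy": 0,"wz": 0.18},
    {"x": 0,"y": 0,"z": -3,"wx": 0,"wy": 0,"wz": 0.17},
    {"x": 0,"y": 0,"z": 0,"wx": 0,"wy": 0,"wz": 0},
    {"x": 0,"y": 0,"z": 0,"wx": 0,"wy": 0,"wz": 0}
  ]
}}

```text
time_s: 25.4
tcp_pos: [0.4563, -0.0335, 0.1364]
tool_rot: [0.001, -0.056, 0.998, -0.0]
ft_force: [0.6, -0.1, 0.1]
gripper_width: 0.0437
gripper_force: 0.0
```

```bash
python3 look.py w11; python3 tgt.py
```

```text
25.4 [ 0.45626618 -0.03347153  0.13641454] [ 5.02865968e-04 -5.58999743e-02  9.98436245e-01 -7.18812263e-05] [-0.1   0.32  2.06  0.    0.77 -1.78]
red [313. 195.] 2820.5 [ 0.4548 -0.0344  0.03  ] corners [[0.438, -0.071], [0.428, -0.004], [0.471, 0.003], [0.482, -0.066]]
yellow [559. 209.] 2456.5 [0.4431 0.1648 0.038 ] corners [[0.454, 0.127], [0.405, 0.171], [0.431, 0.202], [0.482, 0.158]]
yellow [ 11. 131.] 1325.0 [ 0.4283 -0.2704  0.038 ] corners [[0.444, -0.294], [0.404, -0.276], [0.412, -0.247], [0.453, -0.265]]
25.45 [ 0.4566 -0.0335  0.1367] [[-0.994, -0.112, 0.002], [-0.112, 0.994, -0.0], [-0.002, -0.0, -1.0]] [-0.1   0.31  2.05  0.    0.77 -1.78]
red (271, 168, 84, 53)
```

{"method": "servo_tool", "body": {
  "moves": [
    {"x": -0.17,"y": -0.09,"z": -3,"wx": 0,"wy": 0,"wz": 0.043},
    {"x": 0,"y": 0,"z": -3,"wx": 0,"wy": 0,"wz": 0},
    {"x": 0,"y": 0,"z": -2.5,"wx": 0,"wy": 0,"wz": 0},
    {"x": 0,"y": 0,"z": -1.6,"wx": 0,"wy": 0,"wz": 0},
    {"x": 0,"y": 0,"z": 0,"wx": 0,"wy": 0,"wz": 0},
    {"x": 0,"y": 0,"z": 0,"wx": 0,"wy": 0,"wz": 0}
  ]
}}

```text
time_s: 26.25
tcp_pos: [0.4547, -0.0344, 0.0352]
tool_rot: [0.001, -0.079, 0.997, -0.0]
ft_force: [0.1, 0.5, 0.2]
gripper_width: 0.0438
gripper_force: 0.0
```

{"method": "servo_tool", "body": {
  "moves": [
    {"x": 0,"y": 0,"z": 0,"wx": 0,"wy": 0,"wz": 0},
    {"x": 0,"y": 0,"z": 0,"wx": 0,"wy": 0,"wz": 0},
    {"x": 0,"y": 0,"z": 0,"wx": 0,"wy": 0,"wz": 0},
    {"x": 0,"y": 0,"z": 0,"wx": 0,"wy": 0,"wz": 0}
  ],
  "gripper": 0
}}

```text
time_s: 26.75
tcp_pos: [0.4542, -0.0344, 0.0347]
tool_rot: [0.0, -0.079, 0.997, -0.0]
ft_force: [-0.1, -1.1, 4.5]
gripper_width: 0.0138
gripper_force: 45.0
```

{"method": "servo_tool", "body": {
  "moves": [
    {"x": 0,"y": 0,"z": 2,"wx": 0,"wy": 0,"wz": 0},
    {"x": 0,"y": 0,"z": 4,"wx": 0,"wy": 0,"wz": 0},
    {"x": 0,"y": 0,"z": 4,"wx": 0,"wy": 0,"wz": 0},
    {"x": 0,"y": 0,"z": 4,"wx": 0,"wy": 0,"wz": -0.13},
    {"x": 0,"y": 0,"z": 2,"wx": 0,"wy": 0,"wz": -0.18},
    {"x": 0,"y": 0,"z": 0,"wx": 0,"wy": 0,"wz": -0.18},
    {"x": 0,"y": 0,"z": 0,"wx": 0,"wy": 0,"wz": -0.18},
    {"x": 0,"y": 0,"z": 0,"wx": 0,"wy": 0,"wz": -0.18}
  ]
}}

```text
time_s: 27.75
tcp_pos: [0.4533, -0.0342, 0.1941]
tool_rot: [-0.001, 0.342, 0.94, -0.0]
ft_force: [0.9, 0.3, -2.6]
gripper_width: 0.0136
gripper_force: 45.0
```

{"method": "servo_tool", "body": {
  "moves": [
    {"x": 2.5,"y": -0.3,"z": 0,"wx": 0,"wy": 0,"wz": -0.18},
    {"x": 3,"y": 0.6,"z": 0,"wx": 0,"wy": 0,"wz": -0.18},
    {"x": 3,"y": 0.5,"z": 0,"wx": 0,"wy": 0,"wz": -0.18},
    {"x": 3,"y": 0.4,"z": 0,"wx": 0,"wy": 0,"wz": -0.18},
    {"x": 3,"y": 0.3,"z": 0,"wx": 0,"wy": 0,"wz": -0.18},
    {"x": 1.8,"y": 0,"z": 0,"wx": 0,"wy": 0,"wz": 0},
    {"x": 0,"y": 0,"z": 0,"wx": 0,"wy": 0,"wz": 0},
    {"x": 0,"y": 0,"z": 0,"wx": 0,"wy": 0,"wz": 0}
  ]
}}

```text
time_s: 28.75
tcp_pos: [0.6156, -0.0193, 0.1937]
tool_rot: [-0.001, 0.714, 0.7, -0.001]
ft_force: [0.9, 0.3, -2.6]
gripper_width: 0.0137
gripper_force: 45.0
```

```bash
python3 look.py w12; python3 tgt.py
```

```text
28.75 [ 0.61557328 -0.01929264  0.19369326] [-0.00081685  0.7144332   0.69970275 -0.000773  ] [-0.05  0.44  1.67 -0.    1.03 -0.03]
red [315. 228.] 3030.0 [ 0.6133 -0.0663  0.03  ] corners [[0.548, -0.039], [0.679, -0.042], [0.681, -0.094], [0.545, -0.091]]
yellow [244. 112.] 3936.0 [0.5503 0.0452 0.038 ] corners [[0.542, 0.132], [0.563, 0.133], [0.56, -0.042], [0.536, -0.042]]
28.8 [ 0.6156 -0.0193  0.1939] [[0.021, 1.0, -0.002], [1.0, -0.021, 0.0], [0.0, -0.002, -1.0]] [-0.05  0.44  1.67 -0.    1.03 -0.03]
red (250, 204, 131, 49)
```

{"method": "servo_tool", "body": {
  "moves": [
    {"x": 0.4,"y": 0,"z": -3,"wx": 0,"wy": -0.13,"wz": 0},
    {"x": 0,"y": 0,"z": -4,"wx": 0,"wy": -0.13,"wz": 0},
    {"x": 0,"y": 0,"z": -4,"wx": 0,"wy": 0,"wz": 0},
    {"x": 0,"y": 0,"z": 0,"wx": 0,"wy": 0,"wz": 0},
    {"x": 0,"y": 0,"z": 0,"wx": 0,"wy": 0,"wz": 0}
  ]
}}

```text
time_s: 29.48
tcp_pos: [0.6221, -0.0194, 0.086]
tool_rot: [0.091, 0.708, 0.694, 0.093]
ft_force: [0.2, 0.0, -2.1]
gripper_width: 0.0138
gripper_force: 45.0
```

```bash
python3 tgt.py
```

```text
29.475 [ 0.6221 -0.0194  0.086 ] [[0.02, 0.966, 0.259], [1.0, -0.021, -0.0], [0.005, 0.259, -0.966]] [-0.06  0.52  1.9   0.03  0.46 -0.06]
red (249, 204, 133, 49)
```

{"method": "servo_tool", "body": {
  "moves": [
    {"x": -0.4,"y": 0,"z": -1.5,"wx": 0,"wy": 0,"wz": 0},
    {"x": -0.3,"y": 0,"z": -1.1,"wx": 0,"wy": 0,"wz": 0},
    {"x": 0,"y": 0,"z": 0,"wx": 0,"wy": 0,"wz": 0}
  ]
}}

```text
time_s: 29.9
tcp_pos: [0.6126, -0.0192, 0.0571]
tool_rot: [0.09, 0.709, 0.694, 0.092]
ft_force: [0.0, 0.0, -2.4]
gripper_width: 0.0139
gripper_force: 45.0
```

{"method": "servo_tool", "body": {
  "moves": [
    {"x": -0.5,"y": 0,"z": -0.1,"wx": 0,"wy": 0,"wz": 0},
    {"x": -0.5,"y": 0,"z": -0.1,"wx": 0,"wy": 0,"wz": 0},
    {"x": -0.5,"y": 0,"z": -0.1,"wx": 0,"wy": 0,"wz": 0},
    {"x": 0,"y": 0,"z": 0,"wx": 0,"wy": 0,"wz": 0}
  ]
}}

```text
time_s: 30.4
tcp_pos: [0.5987, -0.0193, 0.0556]
tool_rot: [0.091, 0.708, 0.694, 0.093]
ft_force: [-0.2, 0.5, -2.7]
gripper_width: 0.0138
gripper_force: 45.0
```

{"method": "servo_tool", "body": {
  "moves": [
    {"x": 0.25,"y": 0,"z": -0.2,"wx": 0,"wy": 0.065,"wz": 0},
    {"x": 0.22,"y": 0,"z": -0.22,"wx": 0,"wy": 0.065,"wz": 0},
    {"x": 0.2,"y": 0,"z": -0.24,"wx": 0,"wy": 0.065,"wz": 0},
    {"x": 0.18,"y": 0,"z": -0.24,"wx": 0,"wy": 0.065,"wz": 0},
    {"x": 0,"y": 0,"z": -0.05,"wx": 0,"wy": 0,"wz": 0},
    {"x": 0,"y": 0,"z": 0,"wx": 0,"wy": 0,"wz": 0}
  ]
}}

```text
time_s: 31.15
tcp_pos: [0.6092, -0.0194, 0.0469]
tool_rot: [0.002, 0.714, 0.7, 0.002]
ft_force: [3.5, 0.7, 1.0]
gripper_width: 0.0135
gripper_force: 45.0
```

```bash
python3 look.py w13;  python3 tgt.py
```

```text
31.15 [ 0.60924453 -0.01935551  0.04690505] [0.00168957 0.71449253 0.69963912 0.00163705] [-0.05  0.64  1.76  0.    0.74 -0.03]
red [315. 228.] 3034.0 [ 0.6087 -0.0151  0.03  ] corners [[0.571, -0.029], [0.573, 0.0], [0.645, -0.002], [0.646, -0.03]]
yellow [197. 126.] 10311.5 [0.5503 0.0375 0.038 ] corners [[0.542, 0.1], [0.563, 0.101], [0.561, -0.025], [0.536, -0.026]]
31.2 [ 0.6092 -0.0194  0.0469] [[0.021, 1.0, 0.005], [1.0, -0.021, -0.0], [-0.0, 0.005, -1.0]] [-0.05  0.64  1.76  0.    0.74 -0.03]
red (250, 204, 131, 49)
```

{"method": "servo_tool", "body": {
  "moves": [
    {"x": 0,"y": 0,"z": 0,"wx": 0,"wy": 0,"wz": 0},
    {"x": 0,"y": 0,"z": 0,"wx": 0,"wy": 0,"wz": 0},
    {"x": 0,"y": 0,"z": 0,"wx": 0,"wy": 0,"wz": 0},
    {"x": 0,"y": 0,"z": 2,"wx": 0,"wy": 0,"wz": 0},
    {"x": 0,"y": 0,"z": 4,"wx": 0,"wy": 0,"wz": 0},
    {"x": 0,"y": 0,"z": 4,"wx": 0,"wy": 0,"wz": 0},
    {"x": 0,"y": 0,"z": 0,"wx": 0,"wy": 0,"wz": 0},
    {"x": 0,"y": 0,"z": 0,"wx": 0,"wy": 0,"wz": 0}
  ],
  "gripper": 0.5
}}

```text
time_s: 32.25
tcp_pos: [0.6072, -0.0193, 0.1463]
tool_rot: [0.0, 0.715, 0.7, 0.0]
ft_force: [-0.4, 1.1, -0.2]
gripper_width: 0.0438
gripper_force: 0.0
```

```bash
sed -i "s/'red':.03/'red':float(sys.argv[2]) if len(sys.argv)>2 else .03/" look.py; python3 look.py w14 0.042; python3 - <<'E'
from h import *
m=masks(read_camera("top"))
for c in blobs(m["red"],20): r=cv2.minAreaRect(c);print(np.round(r[0]),ray("top",r[0],.03).round(3))
E
```

```text
32.25 [ 0.60718619 -0.01931883  0.14627761] [7.69133951e-05 7.14508469e-01 6.99626782e-01 8.33699469e-05] [-0.05  0.49  1.72  0.    0.93 -0.03]
red [318. 198.] 2524.0 [ 0.6084 -0.0196  0.042 ] corners [[0.575, 0.002], [0.642, 0.001], [0.643, -0.042], [0.573, -0.04]]
yellow [242. 116.] 5701.0 [0.5506 0.0404 0.038 ] corners [[0.542, 0.13], [0.563, 0.13], [0.561, -0.049], [0.536, -0.05]]
[201. 233.] [[0.494 0.273 0.03 ]]
```

{"method": "servo_tool", "body": {
  "moves": [
    {"x": -1.5,"y": 4.5,"z": 1,"wx": 0,"wy": 0,"wz": 0},
    {"x": -2,"y": 5,"z": 0,"wx": 0,"wy": 0,"wz": 0},
    {"x": -2,"y": 5,"z": 0,"wx": 0,"wy": 0,"wz": 0},
    {"x": -2,"y": 5,"z": 0,"wx": 0,"wy": 0,"wz": 0},
    {"x": -2,"y": 5,"z": 0,"wx": 0,"wy": 0,"wz": 0},
    {"x": -1.8,"y": 4.5,"z": -2,"wx": 0,"wy": 0,"wz": 0},
    {"x": 0,"y": 0,"z": 0,"wx": 0,"wy": 0,"wz": 0},
    {"x": 0,"y": 0,"z": 0,"wx": 0,"wy": 0,"wz": 0}
  ]
}}

```text
time_s: 33.35
tcp_pos: [0.4941, 0.2702, 0.1351]
tool_rot: [-0.0, 0.714, 0.7, -0.001]
ft_force: [-0.8, -0.2, 0.4]
gripper_width: 0.0436
gripper_force: 0.0
```

```bash
python3 look.py w15;  python3 tgt.py
```

```text
33.35 [0.49406021 0.27022666 0.13512748] [-1.62502074e-04  7.14241938e-01  6.99898217e-01 -9.55549109e-04] [ 0.48  0.45  1.83 -0.    0.86  0.5 ]
red [318. 192.] 3079.5 [0.4956 0.275  0.03  ] corners [[0.46, 0.255], [0.463, 0.299], [0.53, 0.295], [0.529, 0.251]]
yellow [380. 355.] 153.0 [0.5486 0.1239 0.038 ] corners [[0.542, 0.131], [0.555, 0.131], [0.556, 0.116], [0.542, 0.117]]
yellow [279. 328.] 331.5 [0.4589 0.1538 0.038 ] corners [[0.444, 0.15], [0.463, 0.171], [0.474, 0.157], [0.455, 0.137]]
33.4 [0.4946 0.2699 0.1355] [[0.021, 1.0, -0.001], [1.0, -0.021, -0.001], [-0.001, -0.001, -1.0]] [ 0.48  0.45  1.83 -0.    0.86  0.5 ]
red (276, 165, 85, 53)
```

{"method": "servo_tool", "body": {
  "moves": [
    {"x": 0.1,"y": 0.5,"z": -3,"wx": 0,"wy": 0,"wz": -0.034},
    {"x": 0,"y": 0,"z": -3,"wx": 0,"wy": 0,"wz": 0},
    {"x": 0,"y": 0,"z": -2.5,"wx": 0,"wy": 0,"wz": 0},
    {"x": 0,"y": 0,"z": -1.5,"wx": 0,"wy": 0,"wz": 0},
    {"x": 0,"y": 0,"z": 0,"wx": 0,"wy": 0,"wz": 0},
    {"x": 0,"y": 0,"z": 0,"wx": 0,"wy": 0,"wz": 0}
  ]
}}

```text
time_s: 34.2
tcp_pos: [0.4962, 0.2757, 0.0368]
tool_rot: [0.0, 0.726, 0.687, 0.001]
ft_force: [-0.2, 0.1, 0.5]
gripper_width: 0.0442
gripper_force: 0.0
```

{"method": "servo_tool", "body": {
  "moves": [
    {"x": 0,"y": 0,"z": 0,"wx": 0,"wy": 0,"wz": 0},
    {"x": 0,"y": 0,"z": 0,"wx": 0,"wy": 0,"wz": 0},
    {"x": 0,"y": 0,"z": 0,"wx": 0,"wy": 0,"wz": 0},
    {"x": 0,"y": 0,"z": 0,"wx": 0,"wy": 0,"wz": 0}
  ],
  "gripper": 0
}}

```text
time_s: 34.7
tcp_pos: [0.4957, 0.2758, 0.0363]
tool_rot: [0.0, 0.726, 0.687, 0.0]
ft_force: [-0.3, -0.1, 2.8]
gripper_width: 0.0137
gripper_force: 45.0
```

{"method": "servo_tool", "body": {
  "moves": [
    {"x": 0,"y": 0,"z": 2,"wx": 0,"wy": 0,"wz": 0},
    {"x": 0,"y": 0,"z": 5,"wx": 0,"wy": 0,"wz": 0.034},
    {"x": 0,"y": 0,"z": 5,"wx": 0,"wy": 0,"wz": 0},
    {"x": 1,"y": -3,"z": 4,"wx": 0,"wy": 0,"wz": 0},
    {"x": 3,"y": -5,"z": 0,"wx": 0,"wy": 0,"wz": 0},
    {"x": 3,"y": -5,"z": 0,"wx": 0,"wy": 0,"wz": 0},
    {"x": 3,"y": -5,"z": 0,"wx": 0,"wy": 0,"wz": 0},
    {"x": 2,"y": -5,"z": 0,"wx": 0,"wy": 0,"wz": 0}
  ]
}}

```text
time_s: 35.7
tcp_pos: [0.6163, 0.0439, 0.1971]
tool_rot: [0.0, 0.715, 0.7, 0.0]
ft_force: [-0.3, 0.7, -2.0]
gripper_width: 0.0141
gripper_force: 45.0
```

{"method": "servo_tool", "body": {
  "moves": [
    {"x": 0,"y": -0.6,"z": 0,"wx": 0,"wy": 0,"wz": 0},
    {"x": 0,"y": 0,"z": 0,"wx": 0,"wy": 0,"wz": 0},
    {"x": 0,"y": 0,"z": 0,"wx": 0,"wy": 0,"wz": 0}
  ]
}}

```text
time_s: 36.08
tcp_pos: [0.6148, 0.0409, 0.1962]
tool_rot: [-0.0, 0.714, 0.7, -0.0]
ft_force: [0.2, -0.4, -2.1]
gripper_width: 0.0138
gripper_force: 45.0
```

```bash
python3 look.py w16;  python3 tgt.py
```

```text
36.075 [0.61483576 0.04087588 0.19624183] [-2.18672728e-04  7.14079617e-01  7.00064464e-01 -1.14104380e-05] [0.05 0.44 1.67 0.   1.03 0.07]
red [315. 228.] 3046.5 [ 0.6129 -0.007   0.03  ] corners [[0.547, 0.021], [0.68, 0.018], [0.681, -0.035], [0.544, -0.032]]
green [289.  58.] 769.5 [0.5933 0.1567 0.042 ] corners [[0.581, 0.171], [0.607, 0.17], [0.606, 0.143], [0.579, 0.143]]
yellow [249. 149.] 2290.5 [0.5518 0.0749 0.038 ] corners [[0.542, 0.132], [0.562, 0.132], [0.562, 0.018], [0.54, 0.017]]
yellow [108.  25.] 490.0 [0.4359 0.1873 0.038 ] corners [[0.415, 0.186], [0.437, 0.206], [0.457, 0.189], [0.435, 0.168]]
36.125 [0.6149 0.041  0.1962] [[0.019, 1.0, -0.0], [1.0, -0.019, 0.0], [0.0, -0.0, -1.0]] [0.05 0.44 1.67 0.   1.03 0.07]
green (274, 41, 31, 34)
red (250, 204, 131, 49)
```

{"method": "servo_tool", "body": {
  "moves": [
    {"x": 0.45,"y": -0.16,"z": -3,"wx": 0,"wy": -0.13,"wz": 0},
    {"x": 0,"y": 0,"z": -4,"wx": 0,"wy": -0.13,"wz": 0},
    {"x": 0,"y": 0,"z": -4,"wx": 0,"wy": 0,"wz": 0},
    {"x": 0,"y": 0,"z": -0.1,"wx": 0,"wy": 0,"wz": 0},
    {"x": 0,"y": 0,"z": 0,"wx": 0,"wy": 0,"wz": 0}
  ]
}}

```text
time_s: 36.8
tcp_pos: [0.6212, 0.0387, 0.0862]
tool_rot: [0.091, 0.708, 0.694, 0.093]
ft_force: [0.9, -0.3, -2.0]
gripper_width: 0.0136
gripper_force: 45.0
```

```bash
python3 tgt.py
```

```text
36.8 [0.6212 0.0387 0.0862] [[0.019, 0.966, 0.259], [1.0, -0.02, 0.0], [0.006, 0.259, -0.966]] [ 0.05  0.52  1.9  -0.03  0.46  0.09]
green (220, 0, 55, 45)
red (249, 204, 132, 49)
```

{"method": "servo_tool", "body": {
  "moves": [
    {"x": -0.4,"y": 0.05,"z": -1.4,"wx": 0,"wy": 0,"wz": 0},
    {"x": -0.3,"y": 0,"z": -1.05,"wx": 0,"wy": 0,"wz": 0},
    {"x": 0,"y": 0,"z": 0,"wx": 0,"wy": 0,"wz": 0}
  ]
}}

```text
time_s: 37.22
tcp_pos: [0.6117, 0.0385, 0.0593]
tool_rot: [0.09, 0.709, 0.694, 0.092]
ft_force: [-0.6, 0.8, -1.7]
gripper_width: 0.0138
gripper_force: 45.0
```

{"method": "servo_tool", "body": {
  "moves": [
    {"x": -0.5,"y": 0,"z": -0.1,"wx": 0,"wy": 0,"wz": 0},
    {"x": -0.5,"y": 0,"z": -0.1,"wx": 0,"wy": 0,"wz": 0},
    {"x": -0.4,"y": 0,"z": -0.1,"wx": 0,"wy": 0,"wz": 0},
    {"x": 0,"y": 0,"z": 0,"wx": 0,"wy": 0,"wz": 0}
  ]
}}

```text
time_s: 37.72
tcp_pos: [0.5989, 0.0386, 0.0577]
tool_rot: [0.091, 0.708, 0.694, 0.093]
ft_force: [-0.6, -0.3, -1.8]
gripper_width: 0.014
gripper_force: 45.0
```

{"method": "servo_tool", "body": {
  "moves": [
    {"x": 0.23,"y": 0.03,"z": -0.22,"wx": 0,"wy": 0.065,"wz": 0},
    {"x": 0.2,"y": 0,"z": -0.22,"wx": 0,"wy": 0.065,"wz": 0},
    {"x": 0.18,"y": 0,"z": -0.24,"wx": 0,"wy": 0.065,"wz": 0},
    {"x": 0.18,"y": 0,"z": -0.24,"wx": 0,"wy": 0.065,"wz": 0},
    {"x": 0,"y": 0,"z": -0.08,"wx": 0,"wy": 0,"wz": 0},
    {"x": 0,"y": 0,"z": 0,"wx": 0,"wy": 0,"wz": 0}
  ]
}}

```text
time_s: 38.48
tcp_pos: [0.6084, 0.0389, 0.0484]
tool_rot: [0.001, 0.714, 0.7, 0.001]
ft_force: [1.8, -0.1, 2.9]
gripper_width: 0.0137
gripper_force: 45.0
```

{"method": "servo_tool", "body": {
  "moves": [
    {"x": 0,"y": 0,"z": 0,"wx": 0,"wy": 0,"wz": 0},
    {"x": 0,"y": 0,"z": 0,"wx": 0,"wy": 0,"wz": 0},
    {"x": 0,"y": 0,"z": 0,"wx": 0,"wy": 0,"wz": 0},
    {"x": 0,"y": 0,"z": 2,"wx": 0,"wy": 0,"wz": 0},
    {"x": 0,"y": 0,"z": 4,"wx": 0,"wy": 0,"wz": 0},
    {"x": 0,"y": 0,"z": 4,"wx": 0,"wy": 0,"wz": 0},
    {"x": 0,"y": 0,"z": 0,"wx": 0,"wy": 0,"wz": 0},
    {"x": 0,"y": 0,"z": 0,"wx": 0,"wy": 0,"wz": 0}
  ],
  "gripper": 0.5
}}

```text
time_s: 39.48
tcp_pos: [0.6066, 0.0389, 0.1478]
tool_rot: [0.0, 0.714, 0.7, 0.0]
ft_force: [-0.5, 0.3, -0.3]
gripper_width: 0.0437
gripper_force: 0.0
```

```bash
python3 look.py w17 0.042; python3 - <<'E'
from h import *
im=read_camera("scene"); b=im[165:285,230:465,::-1]; t=read_camera("top")[150:290,150:500,::-1]
b=cv2.resize(b,(700,357),interpolation=cv2.INTER_CUBIC); t=cv2.resize(t,(600,240),interpolation=cv2.INTER_CUBIC)
cv2.imwrite("pics/c6.png",np.vstack([b,np.pad(t,((0,0),(0,100),(0,0)))]))
E
```

```text
39.475 [0.60658659 0.03887051 0.14780143] [9.23256575e-05 7.14496954e-01 6.99638538e-01 1.01010793e-04] [ 0.04  0.49  1.72 -0.    0.93  0.07]
red [294. 272.] 501.0 [ 0.5864 -0.0284  0.042 ] corners [[0.573, -0.041], [0.574, -0.015], [0.599, -0.016], [0.599, -0.042]]
red [320. 262.] 1202.0 [ 0.6084 -0.0197  0.042 ] corners [[0.575, 0.003], [0.643, 0.002], [0.643, -0.043], [0.573, -0.041]]
red [318. 196.] 1829.0 [0.6079 0.0399 0.042 ] corners [[0.575, 0.06], [0.642, 0.059], [0.642, 0.02], [0.573, 0.021]]
green [296.  42.] 1173.0 [0.5941 0.1576 0.042 ] corners [[0.579, 0.17], [0.606, 0.173], [0.609, 0.145], [0.582, 0.142]]
yellow [247. 165.] 3615.5 [0.5508 0.0627 0.038 ] corners [[0.543, 0.132], [0.563, 0.132], [0.56, -0.006], [0.538, -0.007]]
```

View pics/c6.png

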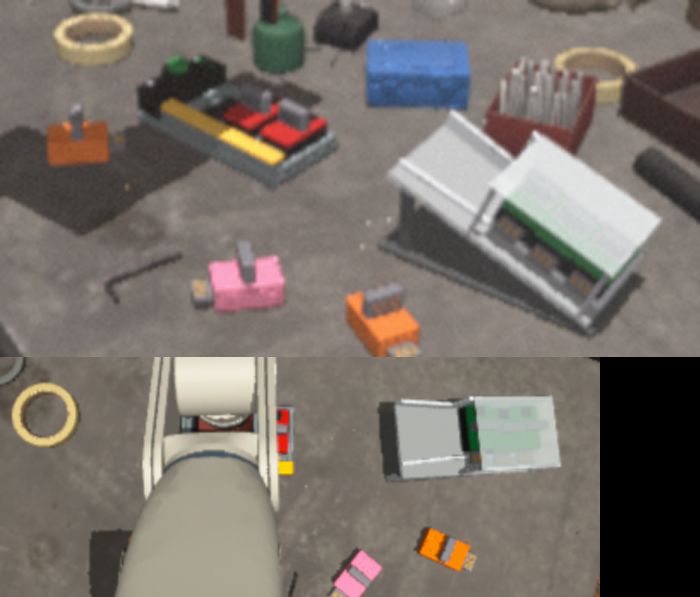

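{"method": "servo_tool", "body": {
  "moves": [
    {"x": -0.4,"y": 4,"z": 0,"wx": 0,"wy": 0,"wz": 0},
    {"x": -0.4,"y": 4,"z": 0,"wx": 0,"wy": 0,"wz": 0},
    {"x": -0.4,"y": 3.85,"z": 0,"wx": 0,"wy": 0,"wz": 0},
    {"x": 0,"y": 0,"z": -3,"wx": 0,"wy": 0,"wz": 0},
    {"x": 0,"y": 0,"z": -3,"wx": 0,"wy": 0,"wz": 0},
    {"x": 0,"y": 0,"z": -1,"wx": 0,"wy": 0,"wz": 0},
    {"x": 0,"y": 0,"z": 0,"wx": 0,"wy": 0,"wz": 0},
    {"x": 0,"y": 0,"z": 0,"wx": 0,"wy": 0,"wz": 0}
  ],
  "gripper": 0,
  "force": 10
}}

```text
time_s: 40.62
tcp_pos: [0.5956, 0.1574, 0.0783]
tool_rot: [0.0, 0.715, 0.7, 0.001]
ft_force: [-0.9, 0.4, 0.3]
gripper_width: 0.0004
gripper_force: 0.0
```

```bash
python3 look.py w18 0.042; python3 - <<'E'
from h import *
for n,s in [("w2",None)]: pass
im=read_camera("scene"); 
for c in blobs(masks(im)["green"],4): r=cv2.minAreaRect(c); print(r, [ray("scene",r[0],z).round(3).tolist() for z in(.03,.045,.06)])
E
```

```text
40.625 [0.59560676 0.15737045 0.07829331] [3.34413241e-04 7.14593818e-01 6.99539305e-01 5.70181158e-04] [0.24 0.6  1.73 0.   0.81 0.26]
```

{"method": "servo_tool", "body": {
  "moves": [
    {"x": 0,"y": 0,"z": -0.8,"wx": 0,"wy": 0,"wz": 0},
    {"x": 0,"y": 0,"z": -0.6,"wx": 0,"wy": 0,"wz": 0},
    {"x": 0,"y": 0,"z": -0.6,"wx": 0,"wy": 0,"wz": 0},
    {"x": 0,"y": 0,"z": 0,"wx": 0,"wy": 0,"wz": 0}
  ]
}}

```text
time_s: 41.22
tcp_pos: [0.5956, 0.1576, 0.0616]
tool_rot: [0.0, 0.714, 0.7, 0.001]
ft_force: [-11.9, -3.0, 40.3]
gripper_width: 0.0008
gripper_force: 20.0
```

{"method": "servo_tool", "body": {
  "moves": [
    {"x": 0,"y": 0,"z": -0.3,"wx": 0,"wy": 0,"wz": 0},
    {"x": 0,"y": 0,"z": -0.3,"wx": 0,"wy": 0,"wz": 0},
    {"x": 0,"y": 0,"z": 0,"wx": 0,"wy": 0,"wz": 0}
  ]
}}

```text
time_s: 41.6
tcp_pos: [0.5959, 0.1577, 0.0607]
tool_rot: [0.001, 0.714, 0.7, 0.001]
ft_force: [-27.8, -7.1, 85.4]
gripper_width: 0.0002
gripper_force: 42.6
```

{"method": "servo_tool", "body": {
  "moves": [
    {"x": 0,"y": 0,"z": 1,"wx": 0,"wy": 0,"wz": 0},
    {"x": 0,"y": -0.4,"z": 0.5,"wx": 0,"wy": 0,"wz": 0},
    {"x": 0,"y": 0,"z": 0,"wx": 0,"wy": 0,"wz": 0}
  ]
}}

```text
time_s: 41.98
tcp_pos: [0.5954, 0.1533, 0.0666]
tool_rot: [0.0, 0.715, 0.7, 0.001]
ft_force: [1.2, 0.1, 1.9]
gripper_width: 0.0003
gripper_force: 1.2
```

{"method": "servo_tool", "body": {
  "moves": [
    {"x": 0,"y": 0,"z": -0.3,"wx": 0,"wy": 0,"wz": 0},
    {"x": 0,"y": 0,"z": 0,"wx": 0,"wy": 0,"wz": 0}
  ]
}}

```text
time_s: 42.22
tcp_pos: [0.5954, 0.1533, 0.0629]
tool_rot: [0.0, 0.714, 0.7, 0.0]
ft_force: [2.6, -0.4, 4.1]
gripper_width: 0.0006
gripper_force: 2.2
```

{"method": "servo_tool", "body": {
  "moves": [
    {"x": 0,"y": 0,"z": -0.2,"wx": 0,"wy": 0,"wz": 0},
    {"x": 0,"y": 0,"z": 0,"wx": 0,"wy": 0,"wz": 0}
  ]
}}

```text
time_s: 42.48
tcp_pos: [0.5954, 0.1534, 0.0622]
tool_rot: [0.0, 0.714, 0.7, 0.0]
ft_force: [-0.7, -0.6, 12.2]
gripper_width: 0.0008
gripper_force: 6.3
```

{"method": "servo_tool", "body": {
  "moves": [
    {"x": 0,"y": 0,"z": -0.2,"wx": 0,"wy": 0,"wz": 0},
    {"x": 0,"y": 0,"z": 0,"wx": 0,"wy": 0,"wz": 0}
  ]
}}

```text
time_s: 42.72
tcp_pos: [0.5955, 0.1534, 0.0619]
tool_rot: [0.0, 0.714, 0.7, 0.0]
ft_force: [-5.0, -2.5, 27.4]
gripper_width: 0.0008
gripper_force: 13.8
```

{"method": "servo_tool", "body": {
  "moves": [
    {"x": 0,"y": 0,"z": -0.2,"wx": 0,"wy": 0,"wz": 0},
    {"x": 0,"y": 0,"z": 0,"wx": 0,"wy": 0,"wz": 0}
  ]
}}

```text
time_s: 42.98
tcp_pos: [0.5956, 0.1534, 0.0616]
tool_rot: [0.0, 0.714, 0.7, 0.0]
ft_force: [-10.2, -4.0, 42.3]
gripper_width: 0.0006
gripper_force: 21.4
```

{"method": "servo_tool", "body": {
  "moves": [
    {"x": 0,"y": 0,"z": 2,"wx": 0,"wy": 0,"wz": 0},
    {"x": 0,"y": 0,"z": 4,"wx": 0,"wy": 0,"wz": 0},
    {"x": -3,"y": 0,"z": 4,"wx": 0,"wy": 0,"wz": 0},
    {"x": -5,"y": 2,"z": 2,"wx": 0,"wy": 0,"wz": 0},
    {"x": -5,"y": 2,"z": 0,"wx": 0,"wy": 0,"wz": 0},
    {"x": -3,"y": 2,"z": 0,"wx": 0,"wy": 0,"wz": 0},
    {"x": 0,"y": 0,"z": 0,"wx": 0,"wy": 0,"wz": 0},
    {"x": 0,"y": 0,"z": 0,"wx": 0,"wy": 0,"wz": 0}
  ]
}}

```text
time_s: 43.98
tcp_pos: [0.4351, 0.2132, 0.1771]
tool_rot: [-0.0, 0.714, 0.7, -0.0]
ft_force: [-0.4, -0.3, 0.6]
gripper_width: 0.0004
gripper_force: 0.0
```

```bash
python3 - <<'E'
from h import *
im=read_camera("scene"); b=im[165:285,230:465,::-1]; t=read_camera("top")
for c in blobs(masks(t)["red"],20): r=cv2.minAreaRect(c);print(np.round(r[0]),ray("top",r[0],.042).round(3))
t=t[150:290,150:500,::-1]
b=cv2.resize(b,(700,357),interpolation=cv2.INTER_CUBIC); t=cv2.resize(t,(600,240),interpolation=cv2.INTER_CUBIC)
cv2.imwrite("pics/c7.png",np.vstack([b,np.pad(t,((0,0),(0,100),(0,0)))]))
E
```

```text
[310. 200.] [[ 0.586 -0.019  0.042]]
[288. 200.] [[0.586 0.038 0.042]]
[310. 184.] [[ 0.629 -0.02   0.042]]
[289. 185.] [[0.627 0.037 0.042]]
```

View pics/c7.png

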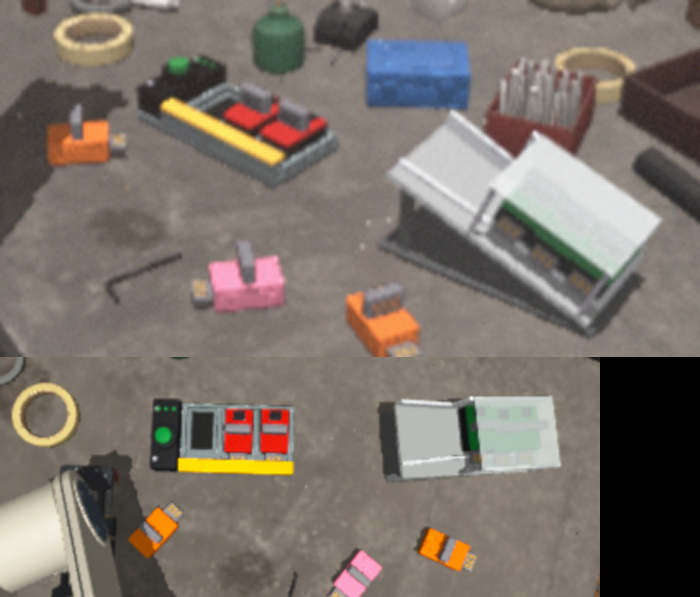

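The last view shows both red packs flat in their pockets and three green packs under the guard. The button has been pressed and the arm is clear.

```bash
python3 -c "
from station import *
print(close_job())"
```

```text
the job is handed in; nothing more can be done
None
```

The job is handed in: all three green packs are in the chute under the guard, both red packs found are home in the charger (there was no third), and the start button was pressed last; the hand-in returned no verdict.

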